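# Clear the sintering slab and stack the crucibles on it

## Robot

A 7-joint arm with a two-finger parallel gripper is mounted at the origin on the work surface. World frame = base frame: x ahead of the robot, y to its left, z up, the work surface at z = 0. Lengths are in m, angles in rad, forces in N, time in s.
With the tool pointing down it reaches from about 0.35 to 0.9 m from the base axis. Payload 19.9 kg.
Tool frame: the origin (TCP) lies at the very end of the fingers, on their centre line; the grasp point (between the pads) lies 19 mm behind it (r.grip_depth is the distance from the TCP to the grasp point, in m); z points along the fingers, y is the line along which they close (so a half turn about z gives the same grasp; the last joint's range is limited). The gripper opens to 85 mm and grips with 20 to 120 N. Pads are 22 mm wide; open, the fingers measure 114 mm over their backs; the gripper's body (76 mm by 85 mm) begins 54 mm behind the grasp point. The pads swing forward as they close: fully open they stand 13 mm farther back than shut.
Start: joints at [-1.23, 0.417, -0.01, 1.614, 0.005, 1.111, -0.053], TCP at [0.233, 0.58, 0.231] pointing down, gripper open.
Joint ranges: [-2.81, 2.81], [-0.39, 2.02], [-1.27, 1.25], [0.06, 2.57], [-1.19, 4.33], [0.19, 2], [-2.82, 2.82]. Speed limits (rad/s): [1.89, 1.89, 2.39, 2.39, 3.01, 3.01, 3.01].

## Interface

Orientations are given as [roll, pitch, yaw] about the fixed x, y, z axes, in that order (R = Rz(yaw) Ry(pitch) Rx(roll)).
In Python, from cell import r gives the robot as it stands.
- The arm moves only by the tool move_arm, never from a script. Its argument "targets" is a list of rows, each a list of 6 numbers: the shift along the tool's x, y, z in units of 25 mm (1.0 is 25 mm), then the turn, a rotation vector about the tool's x, y, z in units of 0.1 rad (1.0 is 0.1 rad). In form: [[dx, dy, dz, wx, wy, wz], ...]. A call has 1 to 8 rows; each row shifts and turns the commanded pose from where the row before left it, along the tool's axes as they then stand; what a row does not reach is not made up. A row lasts 1/12 s, in which the tool goes at most 41.7 mm and 7.16 degrees, less where a joint would pass 70% of its speed; a pose out of reach is approached as far as the arm can. A call with a number of a shift or a turn outside -1 to 1 is refused whole. A call with a gripper value outside its range is refused whole. "gripper" is the closure, from 0 (fully open) to 1 (shut), set as the call begins (left out, the last holds). The fingers move at their own pace and stop on an object; the grip force is fixed at half the most. Time passes only in rows, so rows that do not move let the fingers close. It gives the time, the measured TCP pose, the force, the opening and the grip force at its end, in the units of the state.
- r.get_obs(): the state, without advancing time (a new reading comes with each control period).
- r.read_camera(name): name is "scene" or "top" or "wrist"; returns a dict with "pixels" (384x512x3 uint8, red, green, blue), "camera_matrix" (3x3 intrinsics, pixels), "eye" and "orientation" of the camera in the world. Camera axes: x right, y up, looking along -z (the intrinsics and any distortion apply to the point x, -y, -z); pixel columns grow to the right and rows downward; lengths in m; the calibration is good to about 2 mm. A picture is of the moment at which its call begins. There is no depth.
- r.sign_off(): hands the job in; it is judged then, once.
The state is a dict: "t": time; "q": joint angles; "qd": joint speeds; "joint_efforts": joint torques, N m; "tool_pos": TCP position; "tool_rot": TCP orientation; "ft_force": force on the tool from outside, world axes, zero at the start; "wrist_torque": the same for the moment, N m; "gripper_width": opening from 0.0 (shut) to 1.0 (fully open); "finger_force": force on a finger pad.
Only numpy, scipy, OpenCV 4.12 (cv2) and the standard library are available. Lean on these libraries where they do the work, as an engineer would, in place of code of your own. Each camera call takes 0.05 s, during which the arm holds its last target. There are 200 camera calls.

## Task

With the brush, sweep every ceramic offcut off the stone slab into the catch pan at its end, without touching the offcuts with the gripper. Then build the nest on the cleared slab: stand the widest crucible near the middle of the slab and nest all the others in it upright in size order, each one sitting on the floor of the next larger that is there; the brush must end standing upright on its rubber pad. Leave the jaw casts, the die and the jar where they are.

Things in the scene. Friction and masses are not known exactly. Their poses are not given: they have to be found in the camera images.
- crucible1: White ceramic crucible, the widest and lowest of the graded set: a straight-walled round open pot, outer diameter 134 mm, inner diameter 118 mm, height 36 mm, wall 8 mm, floor 6 mm, about 280 g. Origin: centre of its underside, z up out of the mouth. Stands upright on the table at the start. Can be taken by pinching the wall at the rim from above, one finger inside.
- crucible2: White ceramic crucible, the second widest of the graded set: a straight-walled round open pot, outer diameter 106 mm, inner diameter 90 mm, height 53 mm, wall 8 mm, floor 6 mm, about 200 g. Origin: centre of its underside, z up out of the mouth. Stands upright on the table at the start. May be absent (then None). Can be taken by pinching the wall at the rim from above, one finger inside.
- crucible3: White ceramic crucible, the third of the graded set: a straight-walled round open pot, outer diameter 78 mm, inner diameter 62 mm, height 70 mm, wall 8 mm, floor 6 mm, about 140 g. Origin: centre of its underside, z up out of the mouth. Stands upright on the table at the start. May be absent (then None). Can be taken by pinching the wall at the rim from above, one finger inside.
- crucible4: White ceramic crucible, the narrowest and tallest of the graded set: a straight-walled round open pot, outer diameter 48 mm, inner diameter 32 mm, height 86 mm, wall 8 mm, floor 6 mm, about 100 g. Origin: centre of its underside, z up out of the mouth. Stands upright on the table at the start. May be absent (then None). Can be taken across its outside from above.
- offcut1: Chunky ivory ceramic offcut, 20 x 18 x 16 mm, 15 g, lying on the stone slab. Origin: centre of its underside as it lies at the start (it may topple later). May be absent (then None).
- offcut2: Chunky ivory ceramic offcut, 22 x 15 x 14 mm, 15 g, lying on the stone slab. Origin: centre of its underside as it lies at the start (it may topple later). May be absent (then None).
- offcut3: Chunky ivory ceramic offcut, 18 x 18 x 18 mm, 15 g, lying on the stone slab. Origin: centre of its underside as it lies at the start (it may topple later). May be absent (then None).
- offcut4: Chunky ivory ceramic offcut, 24 x 21 x 16 (T-shaped) mm, 15 g, lying on the stone slab. Origin: centre of its underside as it lies at the start (it may topple later). May be absent (then None).
- offcut5: Chunky ivory ceramic offcut, 20 x 20 x 14 mm, 15 g, lying on the stone slab. Origin: centre of its underside as it lies at the start (it may topple later). May be absent (then None).
- slab_mid (a point): Middle of the top face of the grey stone slab (250 x 240 mm, top 15 mm above the table, fixed). x and y axes along its sides: x across, y along. A metal lip 10 mm wide stands 8 mm proud of the top along each of the two x sides (inner faces at x = +-125 mm). The +y end (y = +120 mm) is open; at the -y end (y = -120 mm) the slab ends flush at the catch pan, with no lip.
- pan_mid (a point): Middle of the inner floor of the steel catch pan fixed to the slab's -y end (166 mm from the slab's middle), axes as the slab's. Inside 262 mm in x and 92 mm in y; floor 12 mm below the slab's top; its three outer walls stand 31 mm above its floor (19 mm above the slab's top); the slab's edge is its fourth side.
- brush: Hand brush, 100 to 160 g, standing upright on its stiff bristle block (34 mm in x, 120 mm in y, a rigid block to 26 mm high), wooden back (38 x 124 mm) up to 40 mm high, then an upright handle 24 mm in x by 36 mm in y from 40 to 95 mm high. Origin: centre of the underside of the bristles; x is the thin way, in which it sweeps; y its length; z up.
- pad: Black rubber pad of the brush, fixed: 80 mm in x, 170 mm in y, 3 mm thick. Origin: centre of its underside, on the table.
- cast: Bystander: plaster jaw cast, about 48 x 64 x 25 mm. Origin: centre of its underside.
- cast2: Bystander: reddish jaw cast, about 45 x 60 x 25 mm. Origin: centre of its underside.
- die: Bystander: small plaster die with a crown on it, 30 mm diameter, 28 mm high. Origin: centre of its underside.
- jar: Bystander: amber glass jar, 48 mm diameter, 60 mm high. Origin: centre of its underside.

How it is judged:
On the way, in this order (a step that is already met when the one before it is completed fails the run):
1. the brush is brought over the slab (x of brush in the frame of slab_mid between -0.13 and 0.13 m and y of brush in the frame of slab_mid between -0.14 and 0.14 m), for 0.1 s.
2. every offcut lies in the catch pan (x of offcut1 in the frame of pan_mid between -0.131 and 0.131 m and y of offcut1 in the frame of pan_mid between -0.046 and 0.046 m and z of each of offcut1, offcut2, offcut3, offcut4, offcut5 in the frame of pan_mid below 0.032 m and x of offcut2 in the frame of pan_mid between -0.131 and 0.131 m and y of offcut2 in the frame of pan_mid between -0.046 and 0.046 m and x of offcut3 in the frame of pan_mid between -0.131 and 0.131 m and y of offcut3 in the frame of pan_mid between -0.046 and 0.046 m and x of offcut4 in the frame of pan_mid between -0.131 and 0.131 m and y of offcut4 in the frame of pan_mid between -0.046 and 0.046 m and x of offcut5 in the frame of pan_mid between -0.131 and 0.131 m and y of offcut5 in the frame of pan_mid between -0.046 and 0.046 m), for 0.2 s.
3. the widest crucible stands upright near the middle of the cleared slab (x of crucible1 in the frame of slab_mid between -0.05 and 0.05 m and y of crucible1 in the frame of slab_mid between -0.05 and 0.05 m and z of crucible1 in the frame of slab_mid between -0.004 and 0.005 m and angle between crucible1's own z axis and vertical below 0.08 rad), for 0.2 s.
At the end, for the whole second after the job is handed in: Offcuts in the pan; widest crucible upright on the slab, within 50 mm of its middle in x and in y; every other one upright (0.08 rad) and seated on the floor of the next larger present (height within 4 mm); brush upright within 35 mm of the pad's centre; all at rest (all of step 2 and all of step 3 and horizontal distance between crucible2 and crucible1 below 0.01 m and z of crucible2 in the frame of crucible1 between 0.003 and 0.01 m and angle between each of crucible2, crucible3, crucible4's own z axis and vertical below 0.08 rad and horizontal distance between crucible3 and crucible1 below 0.024 m and z of crucible3 in the frame of crucible1 between 0.003 and 0.016 m and horizontal distance between crucible3 and crucible2 below 0.01 m and z of crucible3 in the frame of crucible2 between 0.003 and 0.01 m and horizontal distance between crucible4 and crucible1 below 0.039 m and z of crucible4 in the frame of crucible1 between 0.003 and 0.022 m and horizontal distance between crucible4 and crucible2 below 0.025 m and z of crucible4 in the frame of crucible2 between 0.003 and 0.016 m and horizontal distance between crucible4 and crucible3 below 0.011 m and z of crucible4 in the frame of crucible3 between 0.003 and 0.01 m and linear speed of each of crucible1, crucible2, crucible3, crucible4, brush below 0.02 m/s and horizontal distance between brush and pad below 0.035 m and angle between brush's own z axis and vertical below 0.1 rad and height (world z) of brush below 0.008 m); the robot touches nothing.
It fails at once if the gripper or arm touches an offcut (contact force between any of the fingers, the arm and offcut1 above 0.5 N or contact force between any of the fingers, the arm and offcut2 above 0.5 N or contact force between any of the fingers, the arm and offcut3 above 0.5 N or contact force between any of the fingers, the arm and offcut4 above 0.5 N or contact force between any of the fingers, the arm and offcut5 above 0.5 N).
It fails at once if a bystander is moved more than 40 mm (distance of any of cast, cast2, die, jar from where it was at the start of the episode above 0.04 m).
Of crucible2, crucible3, crucible4 only 2 to 3 are there at a start; the rules pass over those that are not, and their reading is None.
Of offcut1, offcut2, offcut3, offcut4, offcut5 only 3 to 5 are there at a start; the rules pass over those that are not, and their reading is None.
At some moment in a run one of crucible1, crucible2, crucible3 may be knocked a few centimetres aside while the robot is not near it.
Once in a run the grip may slacken for a moment while it holds something.
It also fails if it takes over 200 s, if anything falls off the work surface, if the arm or the gripper's body presses on something with over 40 N, if the wrist force passes 120 N, or if a joint passes its speed limit or range.

## Working session

There is one attempt and no reset: what is moved stays moved. The work goes in short steps, Python scripts to look and compute and a tool call to move; the robot and the scene stay as the last step left them, time stands still between calls to the robot, and variables do not carry over. Pictures are saved under pics/ and viewed, at most 14 in all, crops included, and the job is handed in when it is done.

Besides the shell and the picture viewer there is one more tool, called after "Request:" as name(argument=value, ...) on one line, values as JSON. move_arm: Moves the arm, as the interface text tells. Its arguments: {"type":"object","properties":{"targets":{"type":"array"},"gripper":{"type":"number"}},"required":["targets"]}

```bash
ls; mkdir -p pics
cat > h.py <<'E'
import numpy as np, cv2
from cell import r
from scipy.spatial.transform import Rotation as R
def rot(o):
    o=np.array(o,float)
    if o.shape==(3,3): return o
    return (R.from_euler('xyz',o) if o.size==3 else R.from_quat(o)).as_matrix()
def shot(n,f=None):
    c=r.read_camera(n); c['R']=rot(c['orientation']); c['e']=np.array(c['eye']); c['K']=np.array(c['camera_matrix'])
    if f: cv2.imwrite('pics/'+f,c['pixels'][:,:,::-1])
    return c
def ray(c,uv):
    uv=np.atleast_2d(np.array(uv,float)); K=c['K']
    d=np.c_[(uv[:,0]-K[0,2])/K[0,0],-(uv[:,1]-K[1,2])/K[1,1],-np.ones(len(uv))]
    return d@c['R'].T
def onz(c,uv,z):
    d=ray(c,uv); return c['e']+d*((z-c['e'][2])/d[:,2])[:,None]
def proj(c,p):
    p=(np.atleast_2d(p)-c['e'])@c['R']; K=c['K']
    return np.c_[K[0,0]*p[:,0]/-p[:,2]+K[0,2],K[1,1]*-p[:,1]/-p[:,2]+K[1,2]]
def tri(cs,uvs):
    A=np.zeros((3,3));b=np.zeros(3)
    for c,uv in zip(cs,uvs):
        d=ray(c,uv)[0];d/=np.linalg.norm(d);M=np.eye(3)-np.outer(d,d);A+=M;b+=M@c['e']
    return np.linalg.solve(A,b)
E
python3 - <<'E'
from h import *
for n in('scene','top','wrist'):
    c=shot(n,n+'0.png'); print(n,c['e'],c['orientation'],c['K'].tolist(),[k for k in c])
print(r.get_obs())
E
```

```text
pics
scene [ 1.12098998 -0.23408565  0.64400333] [ 0.83676487 -0.01046421  1.15266488] [[378.2384083342385, 0.0, 262.25012753606484], [0.0, 378.2384083342385, 191.16803862367095], [0.0, 0.0, 1.0]] ['pixels', 'camera_matrix', 'eye', 'orientation', 'R', 'e', 'K']
top [0.35446215 0.03154745 1.09460594] [ 0.16126588  0.01987614 -1.55815471] [[423.10789137685356, 0.0, 259.56679206447836], [0.0, 423.10789137685356, 190.5356518715808], [0.0, 0.0, 1.0]] ['pixels', 'camera_matrix', 'eye', 'orientation', 'R', 'e', 'K']
wrist [0.16454218 0.60776019 0.37253547] [-2.92719258e-01  1.08416980e-03  1.18839250e+00] [[312.262331844941, 0.0, 252.51291580745385], [0.0, 312.262331844941, 183.65877700028162], [0.0, 0.0, 1.0]] ['pixels', 'camera_matrix', 'eye', 'orientation', 'R', 'e', 'K']
{'t': 0.15, 'q': array([-1.23052256,  0.417836  , -0.01027874,  1.61401764,  0.00469965,
        1.11068169, -0.05303419]), 'qd': array([-0.00033094, -0.00138091, -0.00020277, -0.00203283, -0.00132969,
        0.00161409, -0.0003031 ]), 'joint_efforts': array([ 9.28442241e-04, -8.64735389e+01,  6.79406505e-01, -4.35054016e+01,
        1.90803024e-02,  5.72491495e-03, -1.20131963e-04]), 'tool_pos': array([0.23277897, 0.57976003, 0.2308123 ]), 'tool_rot': array([-3.1406772e+00,  8.6739757e-05,  2.7597700e+00]), 'ft_force': array([-0.63036173, -0.18483045, -0.22417407]), 'wrist_torque': array([-0.00323218,  0.00059005, -0.00301296]), 'finger_force': 0.0, 'gripper_width': 0.9980768510282422}
```

View pics/top0.png

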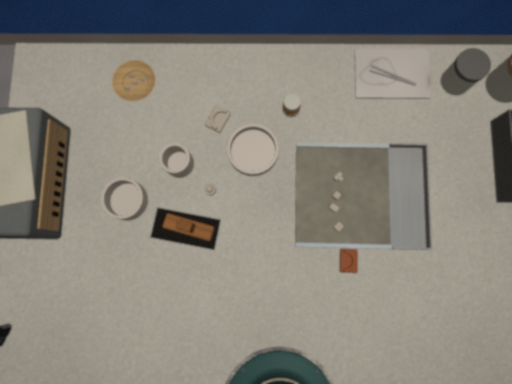

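View pics/scene0.png

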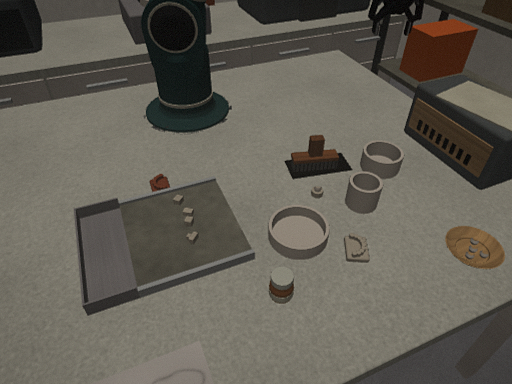

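Top view: crucible1 at (253,150), crucible2 at (124,198), crucible3 at (176,160), and crucible4 is absent. Brush is at (188,228) on its pad, four offcuts are at (339,176..226), and the slab spans (295..390,145..248) with the pan to its right. The scene view agrees, with the offcuts at (178..192,199..237).

Run:
```python
from h import *
t=cv2.imread('pics/top0.png');s=cv2.imread('pics/scene0.png')
a=cv2.resize(t[90:260,90:290],None,fx=4,fy=4,interpolation=cv2.INTER_CUBIC)[:600]
b=cv2.resize(t[130:260,280:440],None,fx=5,fy=5,interpolation=cv2.INTER_CUBIC)[:600]
cv2.imwrite('pics/b.png',b)
g=shot('top')
for n,uv,z in [('c1',(253,150),.036),('c2',(124,198),.053),('c3',(176,160),.07),('brush',(188,228),.04),('o',(339,176),.03),('o',(337,195),.03),('o',(334,207),.03),('o',(339,226),.03),('jar',(292,103),.06),('die',(210,189),.03),('cast',(218,119),.025),('cast2',(348,260),.025),('tool',(0,330),.2),
 ('slabTL',(295,145),.023),('slabBL',(295,246),.023),('slabTR',(390,145),.023),('panTR',(427,146),.034),('panBR',(429,248),.034)]: print(n,onz(g,uv,z)[0].round(3))
print(proj(g,[[.233,.58,.231],[0,0,0]]))
# brush dark pad & wood by colour
hsv=cv2.cvtColor(t,cv2.COLOR_BGR2HSV)
for nm,m in(('pad',(t.max(2)<45)),('wood',(hsv[:,:,1]>120)&(hsv[:,:,0]<20)&(t[:,:,2]>70))):
    m=m.astype(np.uint8);m[:200]=0;m[255:]=0;m[:,:145]=0;m[:,225:]=0
    c=max(cv2.findContours(m,0,1)[0],key=cv2.contourArea); bx=cv2.boxPoints(cv2.minAreaRect(c)); print(nm,cv2.minAreaRect(c),onz(g,bx,.003 if nm=='pad' else .04).round(3).tolist())
for p in[(253,150),(124,198),(200,120),(337,195),(337,185),(176,160),(60,300)]: print(p,t[p[1],p[0]],hsv[p[1],p[0]])
```

```text
c1 [0.632 0.073 0.036]
c2 [0.502 0.394 0.053]
c3 [0.596 0.263 0.07 ]
brush [0.429 0.232 0.04 ]
o [ 0.567 -0.148  0.03 ]
o [ 0.518 -0.142  0.03 ]
o [ 0.487 -0.134  0.03 ]
o [ 0.439 -0.145  0.03 ]
jar [ 0.75  -0.026  0.06 ]
die [0.53  0.182 0.03 ]
cast [0.718 0.167 0.025]
cast2 [ 0.355 -0.167  0.025]
tool [0.204 0.582 0.2  ]
slabTL [ 0.65  -0.036  0.023]
slabBL [ 0.388 -0.036  0.023]
slabTR [ 0.651 -0.282  0.023]
panTR [ 0.646 -0.373  0.034]
panBR [ 0.387 -0.365  0.034]
[[ -7.26830397 317.48737569]
 [279.7621914  408.09845665]]
pad ((185.05465698242188, 228.21893310546875), (62.30531692504883, 27.785171508789062), 11.0035400390625) [[0.41, 0.332, 0.003], [0.481, 0.322, 0.003], [0.452, 0.161, 0.003], [0.382, 0.173, 0.003]]
wood ((187.78262329101562, 226.5820770263672), (50.402687072753906, 15.923160552978516), 16.189205169677734) [[0.431, 0.299, 0.04], [0.469, 0.29, 0.04], [0.435, 0.167, 0.04], [0.397, 0.177, 0.04]]
(253, 150) [158 172 183] [ 17  35 183]
(124, 198) [151 165 176] [ 17  36 176]
(200, 120) [143 156 162] [ 21  30 162]
(337, 195) [135 154 165] [ 19  46 165]
(337, 185) [ 99 113 119] [ 21  43 119]
(176, 160) [153 166 177] [ 16  35 177]
(60, 300) [136 148 154] [ 20  30 154]
```

View pics/b.png

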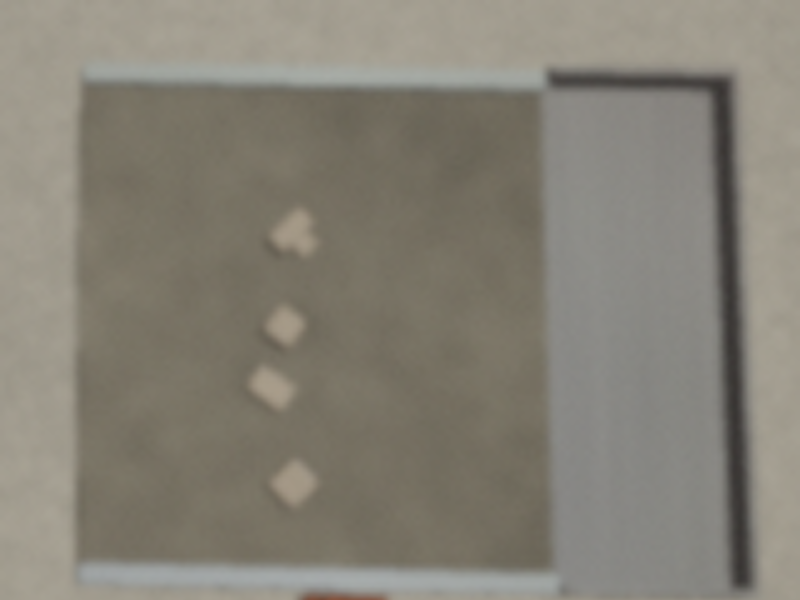

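```bash
cat >> h.py <<'E'
def plan(goal,yaw,start=None,smax=.95):
    """rows from start (pos,yaw) to goal, tool down (also levels tilt in first row)"""
    o=r.get_obs(); p=np.array(o['tool_pos']) if start is None else np.array(start[0],float)
    R0=R.from_euler('xyz',o['tool_rot']) if start is None else R.from_euler('xyz',[np.pi,0,start[1]])
    g=np.array(goal,float); R1=R.from_euler('xyz',[np.pi,0,yaw])
    w=(R0.inv()*R1).as_rotvec(); 
    n=max(int(np.ceil(max(np.linalg.norm(g-p)/.025/smax,np.linalg.norm(w)/.1/smax))),1)
    rows=[]
    for i in range(n):
        d=R0.inv().apply((g-p)/n)/.025
        rows.append([round(float(v),2) for v in [*d,*(w/n/.1)]]); R0=R0*R.from_rotvec(w/n)
    print(n); 
    for i in range(0,n,8): print(str(rows[i:i+8]).replace(' ',''))
    return g,yaw
E
python3 -c "
from h import *
plan([.433,.233,.24],1.30)"
```

```text
17
[[-0.74,-0.58,-0.02,-0.0,0.0,0.86],[-0.79,-0.52,-0.02,-0.0,0.0,0.86],[-0.83,-0.45,-0.02,-0.0,0.0,0.86],[-0.86,-0.37,-0.02,-0.0,0.0,0.86],[-0.89,-0.3,-0.02,-0.0,0.0,0.86],[-0.92,-0.22,-0.02,-0.0,0.0,0.86],[-0.93,-0.14,-0.02,-0.0,0.0,0.86],[-0.94,-0.06,-0.02,-0.0,0.0,0.86]]
[[-0.94,0.02,-0.02,-0.0,0.0,0.86],[-0.94,0.1,-0.02,-0.0,0.0,0.86],[-0.92,0.18,-0.02,-0.0,0.0,0.86],[-0.91,0.26,-0.02,-0.0,0.0,0.86],[-0.88,0.34,-0.02,-0.0,0.0,0.86],[-0.85,0.41,-0.02,-0.0,0.0,0.86],[-0.81,0.48,-0.02,-0.0,0.0,0.86],[-0.77,0.55,-0.02,-0.0,0.0,0.86]]
[[-0.72,0.61,-0.02,-0.0,0.0,0.86]]
```

Request:
move_arm(targets=[[-0.74, -0.58, 0, 0, 0, 0.86], [-0.79, -0.52, 0, 0, 0, 0.86], [-0.83, -0.45, 0, 0, 0, 0.86], [-0.86, -0.37, 0, 0, 0, 0.86], [-0.89, -0.3, 0, 0, 0, 0.86], [-0.92, -0.22, 0, 0, 0, 0.86], [-0.93, -0.14, 0, 0, 0, 0.86], [-0.94, -0.06, 0, 0, 0, 0.86]], gripper=0)

```text
t: 0.87
tool_pos: [0.3273, 0.4157, 0.2313]
tool_rot: [-3.142, -0.0, 2.068]
ft_force: [-0.5, 0.2, -0.2]
gripper_width: 0.996
finger_force: 0.0
```

Request:
move_arm(targets=[[-0.94, 0.02, 0, 0, 0, 0.86], [-0.94, 0.1, 0, 0, 0, 0.86], [-0.92, 0.18, 0, 0, 0, 0.86], [-0.91, 0.26, 0, 0, 0, 0.86], [-0.88, 0.34, 0, 0, 0, 0.86], [-0.85, 0.41, 0, 0, 0, 0.86], [-0.81, 0.48, 0, 0, 0, 0.86], [-0.77, 0.55, 0, 0, 0, 0.86]])

```text
t: 1.53
tool_pos: [0.4212, 0.2522, 0.2313]
tool_rot: [-3.142, -0.0, 1.38]
ft_force: [0.7, -0.9, 0.2]
gripper_width: 1.0
finger_force: 0.0
```

Request:
move_arm(targets=[[-0.72, 0.61, 0, 0, 0, 0.86], [0, 0, 0, 0, 0, 0], [0, 0, 0, 0, 0, 0], [0, 0, 0, 0, 0, 0]])

```text
t: 1.87
tool_pos: [0.4322, 0.2333, 0.2312]
tool_rot: [-3.141, -0.0, 1.299]
ft_force: [-0.3, 0.1, -0.7]
gripper_width: 0.998
finger_force: 0.0
```

Run:
```python
from h import *
o=r.get_obs(); print(o['t'],o['tool_pos'],o['tool_rot'],o['q'])
c=shot('wrist','w1.png')
```

```text
1.8667 [0.43218564 0.23326466 0.23124761] [-3.14143322e+00 -1.72303607e-05  1.29942797e+00] [-0.92015704  0.18422133  0.40827182  1.95032541 -0.08541163  1.02361129
 -0.74491113]
```

View pics/w1.png

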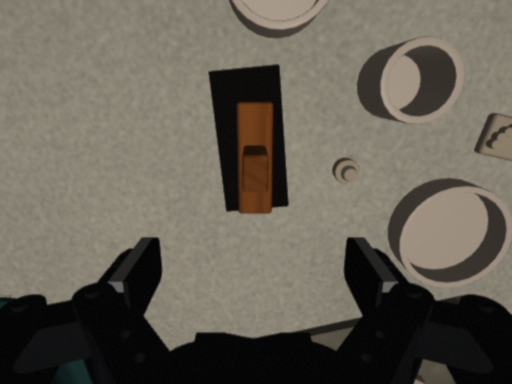

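Wrist view: brush runs straight up the picture, with the wooden back at (237..272,102..213) and the handle's top face near (256,174). It is aligned with the tool, and the pad is turned slightly differently.

Run:
```python
from h import *
c=shot('wrist'); t=shot('top')
def wood(c,roi):
    p=c['pixels'];h=cv2.cvtColor(p,cv2.COLOR_RGB2HSV);m=((h[:,:,1]>150)&(h[:,:,0]<20)&(p[:,:,0]>40)).astype(np.uint8)
    M=np.zeros_like(m);x0,y0,x1,y1=roi;M[y0:y1,x0:x1]=m[y0:y1,x0:x1]
    return max(cv2.findContours(M,0,1)[0],key=cv2.contourArea)
k=wood(c,(200,80,320,225)); 
bx=cv2.boxPoints(cv2.minAreaRect(k)); print(bx.tolist())
W=onz(c,bx,.043); print(W.round(4).tolist(), W.mean(0))
for i in range(4): print(np.linalg.norm(W[i]-W[(i+1)%4]),np.degrees(np.arctan2(*(W[i]-W[(i+1)%4])[[1,0]])))
# ends of the back in both views
for b in (bx,): pass
kt=wood(t,(150,205,222,252)); bt=cv2.boxPoints(cv2.minAreaRect(kt))
def ends(b):
    e=[np.linalg.norm(b[i]-b[(i+1)%4]) for i in range(4)];i=int(np.argmin(e[:2]))
    return (b[i]+b[(i+1)%4])/2,(b[(i+2)%4]+b[(i+3)%4])/2
A=ends(bx);B=sorted(ends(bt),key=lambda v:v[0]);A=sorted(A,key=lambda v:v[1])
for a,b in zip(A,B): print('tri end',tri([c,t],[a,b]).round(4))
# pad corners
p=c['pixels'];m=(p.max(2)<28).astype(np.uint8);M=np.zeros_like(m);M[55:225,195:300]=m[55:225,195:300]
cv2.imwrite('pics/m.png',M*255)
kp=max(cv2.findContours(M,0,1)[0],key=cv2.contourArea);bp=cv2.boxPoints(cv2.minAreaRect(kp));P=onz(c,bp,.003);print('pad',P.round(4).tolist(),P.mean(0),[np.linalg.norm(P[i]-P[i-1]).round(3) for i in range(4)])
print('handle top px', proj(c,[[.433,.233,.098]]), 'handle top tri',tri([c,t],[(256,174),(190,229)]))
```

```text
[[237.0, 102.0], [273.0, 102.0], [273.0, 212.0], [237.0, 212.0]]
[[0.4331, 0.2974, 0.043], [0.4686, 0.2875, 0.043], [0.4384, 0.1705, 0.043], [0.399, 0.1815, 0.043]] [0.43475544 0.23423311 0.043     ]
0.03683523985634542 164.44737898097662
0.12084727004898672 75.53042898286958
0.0408447545082728 -15.563810521592387
0.12083002184697063 -106.3707599130076
tri end [ 0.4499  0.2895 -0.0436]
tri end [0.4179 0.1749 0.0398]
pad [[0.4106, 0.3363, 0.003], [0.4858, 0.3221, 0.003], [0.4607, 0.1583, 0.003], [0.3751, 0.1734, 0.003]] [0.43307661 0.24751721 0.003     ] [np.float64(0.167), np.float64(0.076), np.float64(0.166), np.float64(0.087)]
handle top px [[253.99653123 174.5784078 ]] handle top tri [0.42906443 0.22318602 0.05644702]
```

```bash
cat > wood.py <<'E'
from h import *
import pickle,sys
c=shot('wrist');p=c['pixels'];h=cv2.cvtColor(p,cv2.COLOR_RGB2HSV);m=((h[:,:,1]>150)&(h[:,:,0]<20)&(p[:,:,0]>40)).astype(np.uint8)
k=max(cv2.findContours(m,0,1)[0],key=cv2.contourArea);b=cv2.boundingRect(k);print(b)
c['far']=[(b[0],b[1]),(b[0]+b[2],b[1])]
if sys.argv[1]=='1': pickle.dump(c,open('c.pkl','wb'))
else:
    a=pickle.load(open('c.pkl','rb'))
    for i in(0,1): print(tri([a,c],[a['far'][i],c['far'][i]]).round(4))
    cv2.imwrite('pics/w2.png',p[:,:,::-1])
E
python3 wood.py 1
```

```text
(237, 102, 37, 111)
```

Request:
move_arm(targets=[[0.05, 0.06, 0.8, 0, 0, -0.1], [0, 0, 0.8, 0, 0, 0], [0, 0, 0.8, 0, 0, 0], [0, 0, 0.8, 0, 0, 0], [0, 0, 0, 0, 0, 0], [0, 0, 0, 0, 0, 0]])

```text
t: 2.57
tool_pos: [0.4339, 0.2336, 0.1511]
tool_rot: [-3.141, 0.002, 1.309]
ft_force: [0.2, -0.5, 1.1]
gripper_width: 0.999
finger_force: 0.0
```

```bash
python3 wood.py 2
```

```text
(231, 106, 48, 141)
[0.4325 0.2971 0.0314]
[0.471  0.2859 0.0178]
```

Rough height of the wood back is 0.02–0.03 with about ±1 px of slop, so the stated 0.043 is plausible and the position agrees. Descending and gripping the handle.

Request:
move_arm(targets=[[0, 0, 0.8, 0, 0, 0], [0, 0, 0.8, 0, 0, 0], [0, 0, 0.8, 0, 0, 0], [0, 0, 0.8, 0, 0, 0], [0, 0, 0.5, 0, 0, 0], [0, 0, 0, 0, 0, 0], [0, 0, 0, 0, 0, 0]])

```text
t: 3.2
tool_pos: [0.4347, 0.2339, 0.0598]
tool_rot: [3.141, -0.0, 1.308]
ft_force: [0.3, 1.1, -0.1]
gripper_width: 1.001
finger_force: 0.0
```

Request:
move_arm(targets=[[0, 0, 0, 0, 0, 0], [0, 0, 0, 0, 0, 0], [0, 0, 0, 0, 0, 0], [0, 0, 0, 0, 0, 0], [0, 0, 0, 0, 0, 0], [0, 0, 0, 0, 0, 0], [0, 0, 0, 0, 0, 0], [0, 0, 0, 0, 0, 0]], gripper=1)

```text
t: 3.87
tool_pos: [0.4345, 0.2337, 0.0593]
tool_rot: [3.141, -0.001, 1.308]
ft_force: [-0.3, 0.3, 7.8]
gripper_width: 0.273
finger_force: 59.1
```

Request:
move_arm(targets=[[0, 0, -0.5, 0, 0, 0], [0, 0, -0.8, 0, 0, 0], [0, 0, -0.8, 0, 0, 0], [0, 0, 0, 0, 0, 0], [0, 0, 0, 0, 0, 0]])

```text
t: 4.28
tool_pos: [0.4346, 0.2339, 0.112]
tool_rot: [3.141, -0.001, 1.308]
ft_force: [-0.6, 0.3, -1.7]
gripper_width: 0.277
finger_force: 59.3
```

Run:
```python
from h import *
c=shot('scene');t=shot('top','t2.png')
cv2.imwrite('pics/s2.png',c['pixels'][:,:,::-1])
# slab outline: lips (bright bluish) and offcuts
print(r.get_obs()['tool_pos'])
p=t['pixels'];roi=p[130:260,280:440].astype(int)
from scipy import ndimage
m=(roi.min(2)>118)&(roi[:,:,0]-roi[:,:,2]>18)
l,n=ndimage.label(m)
for i in range(1,n+1):
    ys,xs=np.where(l==i)
    if 12<len(xs)<200 : print('cand',len(xs),xs.mean()+280,ys.mean()+130,onz(t,[xs.mean()+280,ys.mean()+130],.03)[0].round(4))
b=lambda x,y:(280+x/5,130+y/5)
for nm,q,z in [('TLin',b(80,88),.015),('TRin',b(545,88),.015),('BLin',b(78,566),.015),('BRin',b(553,566),.015),('panTR',b(715,85),.034),('panBR',b(735,590),.034)]: print(nm,onz(t,q,z)[0].round(4))
# same for scene
for nm,q,z in [('near R lip outer',(251,258),.023),('far',(217,181),.023),('panL',(93,303),.034),('panfar',(77,211),.034)]: print(nm,onz(c,q,z)[0].round(4))
```

```text
[0.43385983 0.23339451 0.11070902]
cand 23 437.695652173913 132.7826086956522 [ 0.683  -0.4038  0.03  ]
cand 72 338.80555555555554 175.95833333333334 [ 0.567  -0.1471  0.03  ]
cand 19 302.7894736842105 186.31578947368422 [ 0.5393 -0.0551  0.03  ]
cand 48 336.7291666666667 194.375 [ 0.5194 -0.141   0.03  ]
cand 61 334.3114754098361 206.85245901639342 [ 0.4874 -0.1344  0.03  ]
cand 70 338.5 226.0 [ 0.4392 -0.1441  0.03  ]
TLin [ 0.6449 -0.039   0.015 ]
TRin [ 0.6467 -0.2816  0.015 ]
BLin [ 0.3957 -0.0377  0.015 ]
BRin [ 0.3986 -0.2766  0.015 ]
panTR [ 0.6437 -0.3627  0.034 ]
panBR [ 0.3871 -0.36    0.034 ]
near R lip outer [ 0.6723 -0.0528  0.023 ]
far [ 0.4145 -0.0379  0.023 ]
panL [ 0.6601 -0.3564  0.034 ]
panfar [ 0.4013 -0.3653  0.034 ]
```

View pics/s2.png

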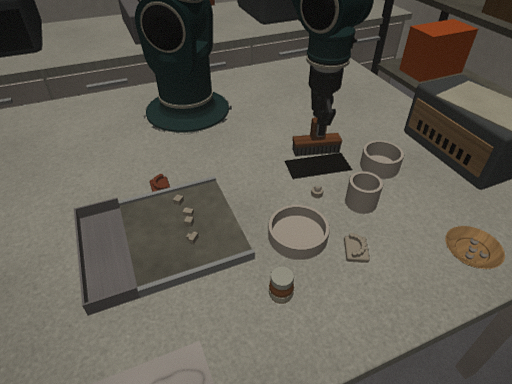

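Brush is in the gripper. Next: raise it, turn its length along the slab's x, and go to the first stroke's start.

Run:
```python
from h import *
g,y=plan([.4345,.234,.16],1.308)
plan([.53,-.075,.16],0.0,(g,y))
```

```text
3
[[0.01,0.01,-0.66,-0.0,0.0,-0.0],[0.01,0.01,-0.66,-0.0,0.0,-0.0],[0.01,0.01,-0.66,-0.0,0.0,-0.0]]
14
[[-0.78,0.49,0.0,0.0,-0.0,0.93],[-0.73,0.56,0.0,0.0,-0.0,0.93],[-0.68,0.63,0.0,0.0,-0.0,0.93],[-0.61,0.69,0.0,0.0,-0.0,0.93],[-0.55,0.74,0.0,0.0,-0.0,0.93],[-0.48,0.79,0.0,0.0,-0.0,0.93],[-0.4,0.83,0.0,0.0,-0.0,0.93],[-0.32,0.87,0.0,0.0,-0.0,0.93]]
[[-0.24,0.89,0.0,0.0,-0.0,0.93],[-0.15,0.91,0.0,0.0,-0.0,0.93],[-0.07,0.92,0.0,0.0,-0.0,0.93],[0.02,0.92,0.0,0.0,-0.0,0.93],[0.1,0.92,0.0,0.0,-0.0,0.93],[0.19,0.9,0.0,0.0,-0.0,0.93]]
```

Request:
move_arm(targets=[[0, 0, -0.66, 0, 0, 0], [0, 0, -0.66, 0, 0, 0], [0, 0, -0.66, 0, 0, 0], [-0.78, 0.49, 0, 0, 0, 0.93], [-0.73, 0.56, 0, 0, 0, 0.93], [-0.68, 0.63, 0, 0, 0, 0.93], [-0.61, 0.69, 0, 0, 0, 0.93], [-0.55, 0.74, 0, 0, 0, 0.93]])

```text
t: 5.05
tool_pos: [0.468, 0.1221, 0.1599]
tool_rot: [-3.141, 0.001, 0.838]
ft_force: [0.1, 0.7, -1.5]
gripper_width: 0.271
finger_force: 59.1
```

Request:
move_arm(targets=[[-0.48, 0.79, 0, 0, 0, 0.93], [-0.4, 0.83, 0, 0, 0, 0.93], [-0.32, 0.87, 0, 0, 0, 0.93], [-0.24, 0.89, 0, 0, 0, 0.93], [-0.15, 0.91, 0, 0, 0, 0.93], [-0.07, 0.92, 0, 0, 0, 0.93], [0.02, 0.92, 0, 0, 0, 0.93], [0.1, 0.92, 0, 0, 0, 0.93]])

```text
t: 5.72
tool_pos: [0.523, -0.054, 0.1598]
tool_rot: [3.141, 0.001, 0.094]
ft_force: [-0.0, -0.1, -1.4]
gripper_width: 0.273
finger_force: 59.1
```

Request:
move_arm(targets=[[0.19, 0.9, 0, 0, 0, 0.93], [0, 0, 0, 0, 0, 0], [0, 0, 0, 0, 0, 0], [0, 0, 0, 0, 0, 0]])

```text
t: 6.05
tool_pos: [0.5297, -0.0744, 0.16]
tool_rot: [3.141, 0.002, 0.007]
ft_force: [-0.0, -0.1, -1.0]
gripper_width: 0.272
finger_force: 59.2
```

Run:
```python
from h import *
c=shot('wrist');t=shot('top');cv2.imwrite('pics/w3.png',np.hstack([cv2.resize(c['pixels'],(400,300)),cv2.resize(t['pixels'][100:280,230:470],(400,300))])[:,:,::-1])
print(r.get_obs()['tool_pos'],r.get_obs()['q'].round(2))
```

```text
[ 0.52985698 -0.07389968  0.16037344] [-0.52  0.43  0.76  1.92 -0.37  0.93 -1.15]
```

View pics/w3.png

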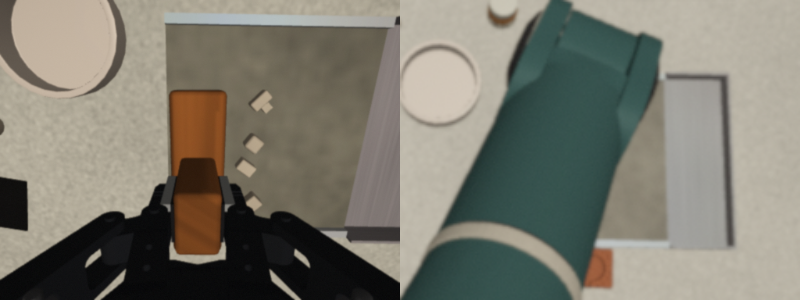

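Wrist view (left half): brush hangs aligned with the slab, offcuts lie to its right at full-frame pixels ≈ (335,129), (325,184), (315,215), (324,259), and the far lip is at row ≈31.

Run:
```python
from h import *
c=shot('wrist');t=shot('top')
T=[(338.8,176),(336.7,194.4),(334.3,206.9),(338.5,226)];W=[(335,129),(325,184),(315,215),(324,259)]
for a,b in zip(W,T): print(tri([c,t],[a,b]).round(4), onz(c,a,.03)[0].round(4))
print('lip inner',onz(c,[(300,31)],.015).round(4), 'slab left edge',onz(c,[(212,60),(214,120)],.015).round(4),'pan edge',onz(c,[(492,120),(510,30)],.015).round(4))
```

```text
[ 0.5696 -0.1488  0.0157] [ 0.5711 -0.1443  0.03  ]
[ 0.52   -0.1411  0.0251] [ 0.5214 -0.1394  0.03  ]
[ 0.4881 -0.1346  0.023 ] [ 0.4909 -0.1322  0.03  ]
[ 0.4399 -0.1458  0.0221] [ 0.4445 -0.1441  0.03  ]
lip inner [[ 0.6504 -0.1122  0.015 ]] slab left edge [[ 0.6272 -0.0379  0.015 ]
 [ 0.5766 -0.0381  0.015 ]] pan edge [[ 0.5784 -0.2896  0.015 ]
 [ 0.6524 -0.2878  0.015 ]]
```

Request:
move_arm(targets=[[0.08, 0, 0.8, 0, 0, 0.05], [0, 0, 0.8, 0, 0, 0], [0, 0, 0.8, 0, 0, 0], [0, 0, 0.6, 0, 0, 0], [0, 0, 0.4, 0, 0, 0], [0, 0, 0, 0, 0, 0], [0, 0, 0, 0, 0, 0]])

```text
t: 6.83
tool_pos: [0.5322, -0.0747, 0.076]
tool_rot: [3.141, 0.0, 0.001]
ft_force: [0.3, -0.4, -1.9]
gripper_width: 0.275
finger_force: 59.3
```

Request:
move_arm(targets=[[0, 0.2, 0, 0, 0, 0], [0, 0.4, 0, 0, 0, 0], [0, 0.5, 0, 0, 0, 0], [0, 0.5, 0, 0, 0, 0], [0, 0.5, 0, 0, 0, 0], [0, 0.5, 0, 0, 0, 0], [0, 0.5, 0, 0, 0, 0], [0, 0.5, 0, 0, 0, 0]])

```text
t: 7.5
tool_pos: [0.5321, -0.1664, 0.0758]
tool_rot: [3.141, 0.0, 0.0]
ft_force: [0.6, 0.8, -0.3]
gripper_width: 0.276
finger_force: 59.3
```

Request:
move_arm(targets=[[0, 0.5, 0, 0, 0, 0], [0, 0.5, 0, 0, 0, 0], [0, 0.5, 0, 0, 0, 0], [0, 0.5, 0, 0, 0, 0], [0, 0.5, 0, 0, 0, 0], [0, 0.5, 0, 0, 0, 0], [0, 0.5, 0, 0, 0, 0], [0, 0.5, 0, 0, 0, 0]])

```text
t: 8.17
tool_pos: [0.5322, -0.2661, 0.0758]
tool_rot: [3.141, 0.0, 0.001]
ft_force: [-0.2, 1.0, -1.4]
gripper_width: 0.279
finger_force: 59.4
```

Request:
move_arm(targets=[[0, 0.5, 0, 0, 0, 0], [0, 0.4, 0, 0, 0, 0], [0, 0.3, 0, 0, 0, 0], [0, 0.2, 0, 0, 0, 0], [0, 0, 0, 0, 0, 0], [0, 0, 0, 0, 0, 0], [0, 0, 0, 0, 0, 0], [0, 0, 0, 0, 0, 0]])

```text
t: 8.83
tool_pos: [0.5325, -0.2991, 0.0758]
tool_rot: [-3.141, -0.0, 0.002]
ft_force: [0.2, 0.2, -0.7]
gripper_width: 0.269
finger_force: 59.3
```

Run:
```python
from h import *
c=shot('wrist');t=shot('scene');cv2.imwrite('pics/w4.png',np.hstack([cv2.resize(c['pixels'],(400,300)),cv2.resize(t['pixels'][150:330,50:290],(400,300))])[:,:,::-1])
print(r.get_obs()['tool_pos'],r.get_obs()['tool_rot'])
```

```text
[ 0.53247202 -0.29931162  0.07584419] [-3.14147911e+00 -1.80215740e-05  1.45205502e-03]
```

View pics/w4.png

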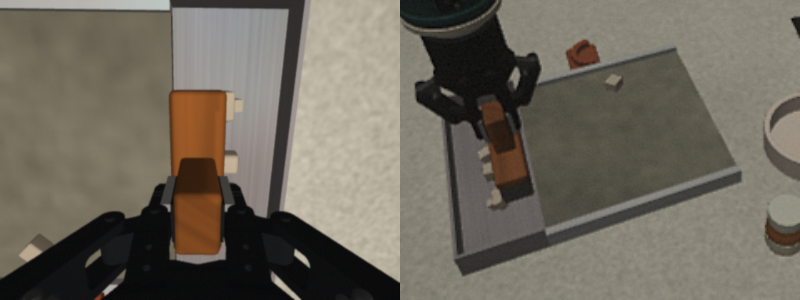

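Three offcuts are in the pan in front of the brush (wrist crop (230,105), (230,162); scene crop (490,165)). One remains at scene crop (613,82). Second stroke, nearer the robot-side lip.

Request:
move_arm(targets=[[0, 0, -0.8, 0, 0, 0], [0, 0, -0.8, 0, 0, 0], [-0.3, -0.8, -0.4, 0, 0, 0], [-0.3, -0.9, 0, 0, 0, 0], [-0.3, -0.9, 0, 0, 0, 0], [-0.3, -0.9, 0, 0, 0, 0], [-0.3, -0.9, 0, 0, 0, 0], [-0.3, -0.9, 0, 0, 0, 0]])

```text
t: 9.6
tool_pos: [0.4868, -0.1661, 0.1259]
tool_rot: [-3.141, -0.0, 0.001]
ft_force: [0.9, -1.5, -1.5]
gripper_width: 0.271
finger_force: 59.4
```

Request:
move_arm(targets=[[-0.3, -0.9, 0, 0, 0, 0], [-0.3, -0.9, 0, 0, 0, 0], [-0.2, -0.9, 0, 0, 0, 0], [0, -0.7, 0, 0, 0, 0], [0, 0, 0.8, 0, 0, 0], [0, 0, 0.8, 0, 0, 0], [0, 0, 0.4, 0, 0, 0], [0, 0, 0, 0, 0, 0]])

```text
t: 10.27
tool_pos: [0.4661, -0.0823, 0.0744]
tool_rot: [3.141, 0.003, 0.001]
ft_force: [-0.4, 0.8, -1.1]
gripper_width: 0.276
finger_force: 59.2
```

Request:
move_arm(targets=[[0, 0, 0, 0, 0, 0], [0, 0, 0, 0, 0, 0], [0, 0.4, 0, 0, 0, 0], [0, 0.5, 0, 0, 0, 0], [0, 0.5, 0, 0, 0, 0], [0, 0.5, 0, 0, 0, 0], [0, 0.5, 0, 0, 0, 0], [0, 0.5, 0, 0, 0, 0]])

```text
t: 10.93
tool_pos: [0.4674, -0.1564, 0.0766]
tool_rot: [3.141, -0.001, 0.0]
ft_force: [0.3, 0.2, -1.3]
gripper_width: 0.274
finger_force: 59.3
```

Request:
move_arm(targets=[[0, 0.5, 0, 0, 0, 0], [0, 0.5, 0, 0, 0, 0], [0, 0.5, 0, 0, 0, 0], [0, 0.5, 0, 0, 0, 0], [0, 0.5, 0, 0, 0, 0], [0, 0.5, 0, 0, 0, 0], [0, 0.5, 0, 0, 0, 0], [0, 0.5, 0, 0, 0, 0]])

```text
t: 11.6
tool_pos: [0.4673, -0.2565, 0.0767]
tool_rot: [3.141, -0.001, 0.0]
ft_force: [1.4, -0.1, -0.0]
gripper_width: 0.271
finger_force: 59.3
```

Request:
move_arm(targets=[[0, 0.5, 0, 0, 0, 0], [0, 0.5, 0, 0, 0, 0], [0, 0.4, 0, 0, 0, 0], [0, 0.3, 0, 0, 0, 0], [0, 0.2, 0, 0, 0, 0], [0, 0, 0, 0, 0, 0], [0, 0, 0, 0, 0, 0], [0, 0, 0, 0, 0, 0]])

```text
t: 12.27
tool_pos: [0.4674, -0.3017, 0.0757]
tool_rot: [-3.141, 0.0, 0.001]
ft_force: [0.4, 0.2, -0.9]
gripper_width: 0.277
finger_force: 59.4
```

Run:
```python
from h import *
c=shot('wrist');t=shot('scene');cv2.imwrite('pics/w5.png',np.hstack([cv2.resize(c['pixels'],(400,300)),cv2.resize(t['pixels'][150:330,50:290],(400,300))])[:,:,::-1])
print(r.get_obs()['tool_pos'],r.get_obs()['tool_rot'])
```

```text
[ 0.46748468 -0.30175059  0.0758199 ] [-3.14135843e+00 -1.15054455e-05  1.60627223e-03]
```

View pics/w5.png

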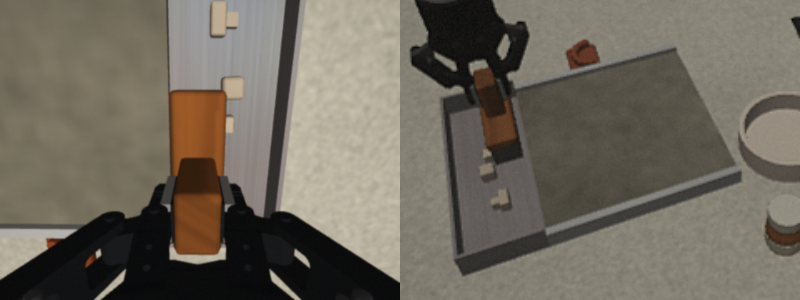

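All four offcuts are now off the slab and in the pan (three visible at wrist crop (220,18), (232,87), (229,124), the fourth hidden by the brush). Crucible1 seems to have been knocked. Returning the brush to its pad.

Run:
```python
from h import *
a=plan([.4675,-.3017,.16],0.0)
b=plan([.432,.247,.16],1.4,a)
plan([.432,.247,.062],1.4,b)
```

```text
4
[[0.0,-0.0,-0.84,-0.0,-0.0,0.0],[0.0,-0.0,-0.84,-0.0,-0.0,0.0],[0.0,-0.0,-0.84,-0.0,-0.0,0.0],[0.0,-0.0,-0.84,-0.0,-0.0,0.0]]
24
[[-0.06,-0.91,-0.0,0.0,0.0,-0.58],[-0.01,-0.92,-0.0,0.0,0.0,-0.58],[0.05,-0.92,-0.0,0.0,0.0,-0.58],[0.1,-0.91,-0.0,0.0,0.0,-0.58],[0.15,-0.9,-0.0,0.0,0.0,-0.58],[0.21,-0.89,-0.0,0.0,0.0,-0.58],[0.26,-0.88,-0.0,0.0,0.0,-0.58],[0.31,-0.86,-0.0,0.0,0.0,-0.58]]
[[0.36,-0.84,-0.0,0.0,0.0,-0.58],[0.41,-0.82,-0.0,0.0,0.0,-0.58],[0.45,-0.8,-0.0,0.0,0.0,-0.58],[0.5,-0.77,-0.0,0.0,0.0,-0.58],[0.54,-0.74,-0.0,0.0,0.0,-0.58],[0.59,-0.7,-0.0,0.0,0.0,-0.58],[0.63,-0.67,-0.0,0.0,0.0,-0.58],[0.66,-0.63,-0.0,0.0,0.0,-0.58]]
[[0.7,-0.59,-0.0,0.0,0.0,-0.58],[0.73,-0.55,-0.0,0.0,0.0,-0.58],[0.76,-0.51,-0.0,0.0,0.0,-0.58],[0.79,-0.46,-0.0,0.0,0.0,-0.58],[0.82,-0.41,-0.0,0.0,0.0,-0.58],[0.84,-0.37,-0.0,0.0,0.0,-0.58],[0.86,-0.32,-0.0,0.0,0.0,-0.58],[0.88,-0.27,-0.0,0.0,0.0,-0.58]]
5
[[0.0,-0.0,0.78,0.0,0.0,0.0],[0.0,-0.0,0.78,0.0,0.0,0.0],[0.0,-0.0,0.78,0.0,0.0,0.0],[0.0,-0.0,0.78,0.0,0.0,0.0],[0.0,-0.0,0.78,0.0,0.0,0.0]]
```

Request:
move_arm(targets=[[0, 0, -0.84, 0, 0, 0], [0, 0, -0.84, 0, 0, 0], [0, 0, -0.84, 0, 0, 0], [0, 0, -0.84, 0, 0, 0]])

```text
t: 12.7
tool_pos: [0.4672, -0.3019, 0.1607]
tool_rot: [-3.141, 0.0, 0.001]
ft_force: [0.5, -1.0, -1.5]
gripper_width: 0.27
finger_force: 59.2
```

Request:
move_arm(targets=[[-0.06, -0.91, 0, 0, 0, -0.58], [-0.01, -0.92, 0, 0, 0, -0.58], [0.05, -0.92, 0, 0, 0, -0.58], [0.1, -0.91, 0, 0, 0, -0.58], [0.15, -0.9, 0, 0, 0, -0.58], [0.21, -0.89, 0, 0, 0, -0.58], [0.26, -0.88, 0, 0, 0, -0.58], [0.31, -0.86, 0, 0, 0, -0.58]])

```text
t: 13.37
tool_pos: [0.4553, -0.118, 0.1599]
tool_rot: [-3.142, -0.0, 0.468]
ft_force: [0.2, -0.7, -1.6]
gripper_width: 0.272
finger_force: 59.3
```

Request:
move_arm(targets=[[0.36, -0.84, 0, 0, 0, -0.58], [0.41, -0.82, 0, 0, 0, -0.58], [0.45, -0.8, 0, 0, 0, -0.58], [0.5, -0.77, 0, 0, 0, -0.58], [0.54, -0.74, 0, 0, 0, -0.58], [0.59, -0.7, 0, 0, 0, -0.58], [0.63, -0.67, 0, 0, 0, -0.58], [0.66, -0.63, 0, 0, 0, -0.58]])

```text
t: 14.03
tool_pos: [0.4439, 0.0648, 0.1599]
tool_rot: [3.142, -0.0, 0.932]
ft_force: [0.9, 0.0, -1.6]
gripper_width: 0.272
finger_force: 59.3
```

Request:
move_arm(targets=[[0.7, -0.59, 0, 0, 0, -0.58], [0.73, -0.55, 0, 0, 0, -0.58], [0.76, -0.51, 0, 0, 0, -0.58], [0.79, -0.46, 0, 0, 0, -0.58], [0.82, -0.41, 0, 0, 0, -0.58], [0.84, -0.37, 0, 0, 0, -0.58], [0.86, -0.32, 0, 0, 0, -0.58], [0.88, -0.27, 0, 0, 0, -0.58]])

```text
t: 14.7
tool_pos: [0.433, 0.2485, 0.1598]
tool_rot: [3.142, 0.0, 1.398]
ft_force: [1.0, -0.2, -0.5]
gripper_width: 0.275
finger_force: 59.3
```

Request:
move_arm(targets=[[0, 0, 0, 0, 0, 0], [0, 0, 0, 0, 0, 0], [0, 0, 0, 0, 0, 0]])

```text
t: 14.95
tool_pos: [0.4333, 0.2464, 0.1596]
tool_rot: [-3.141, 0.001, 1.393]
ft_force: [0.5, 0.5, -1.7]
gripper_width: 0.273
finger_force: 59.3
```

Run:
```python
from h import *
c=shot('wrist','w6.png');t=shot('scene');cv2.imwrite('pics/w6.png',np.hstack([cv2.resize(c['pixels'],(400,300)),cv2.resize(t['pixels'][100:280,230:470],(400,300))])[:,:,::-1])
plan([.432,.247,.062],1.4)
```

```text
5
[[0.01,-0.01,0.78,-0.0,0.0,-0.02],[0.01,-0.01,0.78,-0.0,0.0,-0.02],[0.01,-0.01,0.78,-0.0,0.0,-0.02],[0.01,-0.01,0.78,-0.0,0.0,-0.02],[0.01,-0.01,0.78,-0.0,0.0,-0.02]]
```

View pics/w6.png

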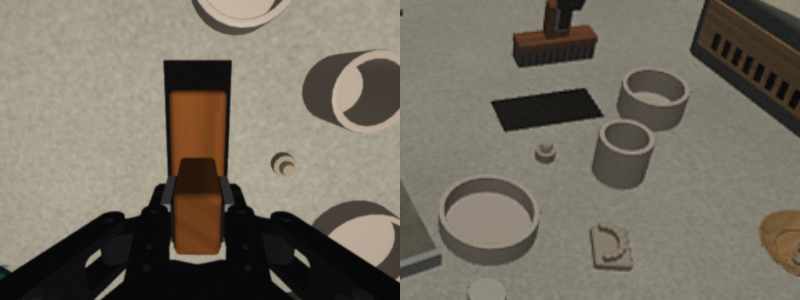

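Brush hangs parallel over the pad (wrist crop pad at (163..231,60..)), scene crop confirms. Lower, release, rise.

Request:
move_arm(targets=[[0, 0, 0.8, 0, 0, 0], [0, 0, 0.8, 0, 0, 0], [0, 0, 0.8, 0, 0, 0], [0, 0, 0.8, 0, 0, 0], [0, 0, 0.4, 0, 0, 0], [0, 0, 0.3, 0, 0, 0], [0, 0, 0, 0, 0, 0], [0, 0, 0, 0, 0, 0]])

```text
t: 15.72
tool_pos: [0.4335, 0.2462, 0.0628]
tool_rot: [3.141, -0.0, 1.392]
ft_force: [0.1, 0.4, -1.1]
gripper_width: 0.273
finger_force: 59.4
```

Request:
move_arm(targets=[[0, 0, 0, 0, 0, 0], [0, 0, 0, 0, 0, 0], [0, 0, 0, 0, 0, 0], [0, 0, 0, 0, 0, 0], [0, 0, 0, 0, 0, 0], [0, 0, 0, 0, 0, 0], [0, 0, 0, 0, 0, 0], [0, 0, 0, 0, 0, 0]], gripper=0)

```text
t: 16.38
tool_pos: [0.4332, 0.2463, 0.0623]
tool_rot: [3.142, 0.0, 1.393]
ft_force: [0.6, -0.7, 0.4]
gripper_width: 1.003
finger_force: 0.0
```

Request:
move_arm(targets=[[0, 0, -0.5, 0, 0, 0], [0, 0, -0.9, 0, 0, 0], [0, 0, -0.9, 0, 0, 0], [0, 0, -0.9, 0, 0, 0], [0, 0, -0.9, 0, 0, 0], [0, 0, -0.9, 0, 0, 0], [0, 0, -0.9, 0, 0, 0], [0, 0, -0.9, 0, 0, 0]])

```text
t: 17.05
tool_pos: [0.4331, 0.2462, 0.2335]
tool_rot: [3.142, 0.0, 1.393]
ft_force: [0.2, 0.2, 0.5]
gripper_width: 1.001
finger_force: 0.0
```

Run:
```python
from h import *
t=shot('top','t7.png')
t0=cv2.imread('pics/top0.png').astype(int)
d=np.abs(t['pixels'][:,:,::-1].astype(int)-t0).max(2)
print(r.get_obs()['tool_pos'],(d>25).sum())
# edges of crucibles: circles via Hough on upscaled
g=cv2.cvtColor(t['pixels'],cv2.COLOR_RGB2GRAY);g=cv2.resize(g,None,fx=3,fy=3,interpolation=cv2.INTER_CUBIC)
cc=cv2.HoughCircles(g,cv2.HOUGH_GRADIENT,1,60,param1=60,param2=25,minRadius=30,maxRadius=95)
if cc is not None:
  for x,y,R_ in cc[0][:10]: print(x/3,y/3,R_/3)
```

```text
[0.43452451 0.2469635  0.2374441 ] 25443
264.16666 155.83333 23.933334
472.5 66.5 18.300001
175.83333 158.83333 13.566667
453.83334 80.5 13.633334
```

View pics/t7.png

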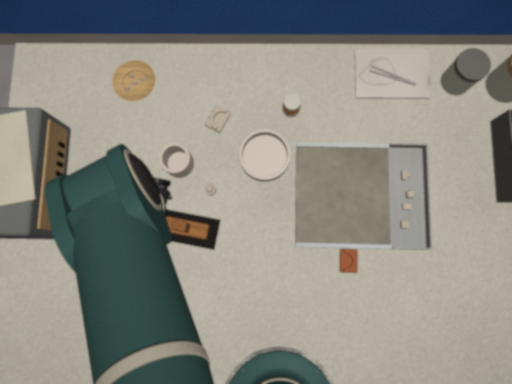

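Top view: all four offcuts sit in the pan (col ≈405, rows 174–224), the brush stands on its pad, and crucible1 has been knocked to ≈(265,156). Go above crucible1 and measure it.

Run:
```python
from h import *
t=shot('top');print(onz(t,(264.8,155.8),.036))
plan([.617,.045,.26],1.64)
```

```text
[[0.61695848 0.04246341 0.036     ]]
12
[[-0.55,0.72,-0.08,0.0,-0.0,-0.21],[-0.57,0.71,-0.08,0.0,-0.0,-0.21],[-0.58,0.69,-0.08,0.0,-0.0,-0.21],[-0.6,0.68,-0.08,0.0,-0.0,-0.21],[-0.61,0.67,-0.08,0.0,-0.0,-0.21],[-0.63,0.66,-0.08,0.0,-0.0,-0.21],[-0.64,0.64,-0.08,0.0,-0.0,-0.21],[-0.65,0.63,-0.08,0.0,-0.0,-0.21]]
[[-0.67,0.62,-0.08,0.0,-0.0,-0.21],[-0.68,0.6,-0.08,0.0,-0.0,-0.21],[-0.69,0.59,-0.08,0.0,-0.0,-0.21],[-0.7,0.58,-0.08,0.0,-0.0,-0.21]]
```

Request:
move_arm(targets=[[-0.55, 0.72, -0.08, 0, 0, -0.21], [-0.57, 0.71, -0.08, 0, 0, -0.21], [-0.58, 0.69, -0.08, 0, 0, -0.21], [-0.6, 0.68, -0.08, 0, 0, -0.21], [-0.61, 0.67, -0.08, 0, 0, -0.21], [-0.63, 0.66, -0.08, 0, 0, -0.21], [-0.64, 0.64, -0.08, 0, 0, -0.21], [-0.65, 0.63, -0.08, 0, 0, -0.21]])

```text
t: 17.82
tool_pos: [0.5555, 0.111, 0.2478]
tool_rot: [-3.141, 0.0, 1.562]
ft_force: [0.8, -0.0, -0.2]
gripper_width: 0.999
finger_force: 0.0
```

Request:
move_arm(targets=[[-0.67, 0.62, -0.08, 0, 0, -0.21], [-0.68, 0.6, -0.08, 0, 0, -0.21], [-0.69, 0.59, -0.08, 0, 0, -0.21], [-0.7, 0.58, -0.08, 0, 0, -0.21], [0, 0, 0, 0, 0, 0], [0, 0, 0, 0, 0, 0], [0, 0, 0, 0, 0, 0]], gripper=0.5)

```text
t: 18.4
tool_pos: [0.6159, 0.0451, 0.2556]
tool_rot: [-3.141, -0.0, 1.645]
ft_force: [0.0, 1.0, -0.2]
gripper_width: 0.501
finger_force: 0.0
```

```bash
cat >> h.py <<'E'
def ring(c,near,rpx,thr=None,dbg=None):
    """ellipses fitted to contours of edges near a pixel"""
    g=cv2.GaussianBlur(cv2.cvtColor(c['pixels'],cv2.COLOR_RGB2GRAY),(5,5),0)
    e=cv2.dilate(cv2.Canny(g,20,50),np.ones((2,2)))
    if dbg: cv2.imwrite('pics/'+dbg,e)
    out=[]
    for k in cv2.findContours(e,cv2.RETR_LIST,cv2.CHAIN_APPROX_NONE)[0]:
        if len(k)<60: continue
        (x,y),(a,b),an=cv2.fitEllipse(k)
        if np.hypot(x-near[0],y-near[1])<rpx and min(a,b)>25 and min(a,b)/max(a,b)>.6 and max(a,b)<260: out.append((round(x,1),round(y,1),round(a,1),round(b,1),len(k)))
    return out
E
python3 - <<'E'
from h import *
c=shot('wrist','w8.png')
P=proj(c,[[.617,.0425,.036]])[0];print(P,r.get_obs()['gripper_width'])
for e in ring(c,P,40,dbg='e8.png'): print(e, onz(c,e[:2],.036)[0].round(4))
cv2.imwrite('pics/w8e.png',np.hstack([cv2.resize(cv2.imread('pics/'+f),(400,300)) for f in('w8.png','e8.png')]))
E
```

```text
[253.52145483 157.59928377] 0.5016125301263301
(260.4, 152.3, 96.3, 96.5, 330) [0.6246 0.0494 0.036 ]
(260.3, 151.2, 87.3, 90.1, 250) [0.6244 0.0507 0.036 ]
(260.7, 154.0, 101.2, 101.9, 290) [0.6251 0.0474 0.036 ]
(260.7, 153.6, 110.2, 111.4, 585) [0.6251 0.0479 0.036 ]
```

View pics/w8e.png

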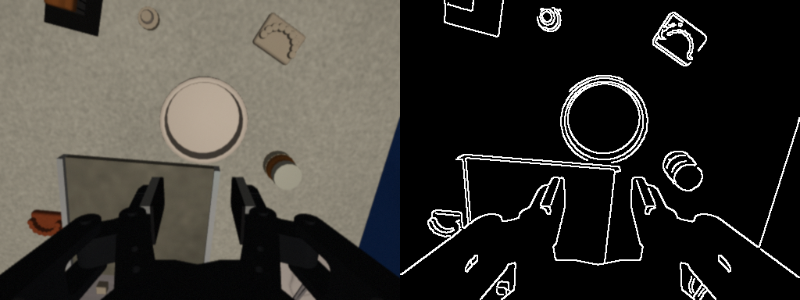

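Run:
```python
from h import *
import pickle
t=shot('top');w=shot('wrist')
u=dict(t);u['pixels']=cv2.resize(t['pixels'],None,fx=3,fy=3,interpolation=cv2.INTER_CUBIC)
for nm,px,z in(('c1',(265,156),.036),('c2',(124,198),.053),('c3',(176,160),.07)):
  for e in ring(u,np.array(px)*3+1,30): print(nm,e, onz(t,(np.array(e[:2])-1)/3,z)[0].round(4), 'dia',max(e[2:4])/3*(t['e'][2]-z)/423)
w['far']=(260.7,153.7);pickle.dump(w,open('c1.pkl','wb'));print(r.get_obs()['tool_pos'],w['e'])
plan([.62,.045,.16],1.64)
```

```text
c2 (374.0, 597.0, 128.5, 139.8, 331) [0.4999 0.3927 0.053 ] dia 0.11474902276819725
c2 (370.4, 596.1, 113.3, 122.4, 319) [0.5006 0.3957 0.053 ] dia 0.10046695555670489
c2 (381.0, 600.8, 108.1, 128.1, 304) [0.4967 0.3866 0.053 ] dia 0.10514556378115927
c2 (376.2, 598.4, 106.5, 121.0, 334) [0.4987 0.3907 0.053 ] dia 0.09931782371210206
c3 (523.0, 473.0, 93.3, 124.9, 525) [0.6029 0.2687 0.07  ] dia 0.10084576945797837
c3 (520.2, 471.0, 60.0, 66.3, 196) [0.6045 0.2711 0.07  ] dia 0.05353142125751774
c3 (520.1, 470.1, 62.4, 70.0, 215) [0.6053 0.2712 0.07  ] dia 0.05651884597324648
[0.61586306 0.04565271 0.25615491] [0.61011688 0.11930654 0.39782546]
5
[[-0.01,0.03,0.77,-0.0,-0.0,0.01],[-0.01,0.03,0.77,-0.0,-0.0,0.01],[-0.01,0.03,0.77,-0.0,-0.0,0.01],[-0.01,0.03,0.77,-0.0,-0.0,0.01],[-0.01,0.03,0.77,-0.0,-0.0,0.01]]
```

Request:
move_arm(targets=[[0, 0.05, 0.8, 0, 0, 0], [0, 0.05, 0.8, 0, 0, 0], [0, 0.05, 0.8, 0, 0, 0], [0, 0, 0.8, 0, 0, 0], [0, 0, 0.65, 0, 0, 0], [0, 0, 0, 0, 0, 0], [0, 0, 0, 0, 0, 0], [0, 0, 0, 0, 0, 0]])

```text
t: 19.22
tool_pos: [0.6204, 0.0453, 0.1613]
tool_rot: [3.14, -0.0, 1.645]
ft_force: [-0.6, -0.0, 1.0]
gripper_width: 0.498
finger_force: 0.0
```

Run:
```python
from h import *
import pickle
a=pickle.load(open('c1.pkl','rb'));w=shot('wrist');P=proj(w,[[.625,.0478,.036]])[0];print(P,r.get_obs()['tool_pos'])
for e in ring(w,P,40): print(e, onz(w,e[:2],.036)[0].round(4),tri([a,w],[a['far'],e[:2]]).round(4))
```

```text
[257.79050934 174.41180481] [0.62054234 0.04531282 0.16142733]
(257.4, 171.3, 124.9, 126.5, 469) [0.6244 0.0506 0.036 ] [ 0.6263  0.0409 -0.0018]
(257.2, 168.3, 111.9, 117.7, 323) [0.624  0.0533 0.036 ] [ 0.6283  0.0293 -0.0611]
(257.7, 173.4, 145.8, 146.5, 623) [0.6248 0.0487 0.036 ] [0.6252 0.047  0.0297]
```

Request:
move_arm(targets=[[0.08, -0.8, 0.5, 0, 0, 0], [0, -0.8, 0.5, 0, 0, 0], [0, -0.74, 0.5, 0, 0, 0], [0, 0, 0.8, 0, 0, 0], [0, 0, 0.8, 0, 0, 0], [0, 0, 0, 0, 0, 0], [0, 0, 0, 0, 0, 0]])

```text
t: 19.85
tool_pos: [0.5617, 0.0427, 0.0832]
tool_rot: [-3.141, 0.0, 1.645]
ft_force: [-0.1, 0.0, 0.2]
gripper_width: 0.499
finger_force: 0.0
```

Run:
```python
from h import *
w=shot('wrist','w9.png');o=r.get_obs();print(o['tool_pos'],o['tool_rot'])
for z in(.036,):
  a=np.array(o['tool_pos']);print(proj(w,[a,[.562,.043,.036],[.558,.043,.036],[.566,.043,.036]]))
```

```text
[0.56224374 0.0427292  0.08386662] [3.14038641e+00 1.39825578e-05 1.64474704e+00]
[[253.88089144 243.77738199]
 [253.18281023 208.44652587]
 [247.02000899 208.02448832]
 [259.34032553 208.86820143]]
```

View pics/w9.png

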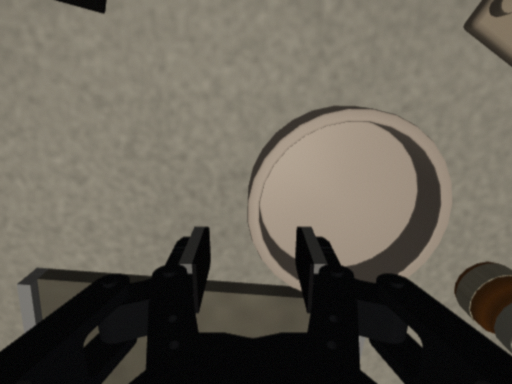

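Crucible1's rim wall at (255,205) lies exactly midway between the fingers (predicted 253,208). Descend, pinch and lift.

Request:
move_arm(targets=[[0, 0, 0.8, 0, 0, 0], [0, 0, 0.8, 0, 0, 0], [0, 0, 0.7, 0, 0, 0], [0, 0, 0.4, 0, 0, 0], [0, 0, 0.2, 0, 0, 0], [0, 0, 0, 0, 0, 0], [0, 0, 0, 0, 0, 0]])

```text
t: 20.48
tool_pos: [0.5622, 0.0427, 0.0111]
tool_rot: [3.14, 0.0, 1.645]
ft_force: [-0.8, -0.4, 0.4]
gripper_width: 0.501
finger_force: 0.0
```

Request:
move_arm(targets=[[0, 0, 0, 0, 0, 0], [0, 0, 0, 0, 0, 0], [0, 0, 0, 0, 0, 0], [0, 0, 0, 0, 0, 0], [0, 0, 0, 0, 0, 0], [0, 0, 0, 0, 0, 0], [0, 0, 0, 0, 0, 0], [0, 0, 0, 0, 0, 0]], gripper=1)

```text
t: 21.15
tool_pos: [0.5622, 0.0426, 0.011]
tool_rot: [3.14, 0.0, 1.645]
ft_force: [-1.4, -1.2, 8.1]
gripper_width: 0.1
finger_force: 62.3
```

Request:
move_arm(targets=[[0, 0, -0.2, 0, 0, 0], [0, 0, -0.4, 0, 0, 0], [0, 0, -0.6, 0, 0, 0], [0, 0, -0.8, 0, 0, 0], [0, 0, -0.8, 0, 0, 0], [0, 0, 0, 0, 0, 0], [0, 0, 0, 0, 0, 0], [0, 0, 0, 0, 0, 0]])

```text
t: 21.82
tool_pos: [0.5611, 0.0428, 0.0799]
tool_rot: [-3.141, -0.0, 1.645]
ft_force: [-0.5, -0.3, -2.9]
gripper_width: 0.105
finger_force: 62.4
```

Run:
```python
from h import *
w=shot('wrist');t=shot('scene');cv2.imwrite('pics/w10.png',np.hstack([cv2.resize(w['pixels'],(400,300)),cv2.resize(t['pixels'][130:310,150:390],(400,300))])[:,:,::-1])
o=r.get_obs();print(o['tool_pos'],o['tool_rot'],o['ft_force'],o['wrist_torque'])
P=proj(w,[[.625,.048,o['tool_pos'][2]+.026]])[0]
for e in ring(w,P,50): print(e)
# place: c1 centre wants (.5225,-.16)
b=-.16/.5225
print('bearing',np.arctan2(-.16,.5225))
plan([.5225-.063,-.16-.002,.095],1.60)
```

```text
[0.56089404 0.04268922 0.07929354] [-3.14012956e+00  2.21267775e-04  1.64485295e+00] [-0.29159952  0.21581282 -3.14809809] [0.0243915  0.15934039 0.01900306]
bearing -0.29715349008386427
10
[[-0.79,-0.47,-0.06,-0.0,0.0,0.04],[-0.79,-0.46,-0.06,-0.0,0.0,0.04],[-0.79,-0.46,-0.06,-0.0,0.0,0.04],[-0.79,-0.45,-0.06,-0.0,0.0,0.04],[-0.79,-0.45,-0.06,-0.0,0.0,0.04],[-0.8,-0.45,-0.06,-0.0,0.0,0.04],[-0.8,-0.44,-0.06,-0.0,0.0,0.04],[-0.8,-0.44,-0.06,-0.0,0.0,0.04]]
[[-0.8,-0.44,-0.06,-0.0,0.0,0.04],[-0.8,-0.43,-0.06,-0.0,0.0,0.04]]
```

View pics/w10.png

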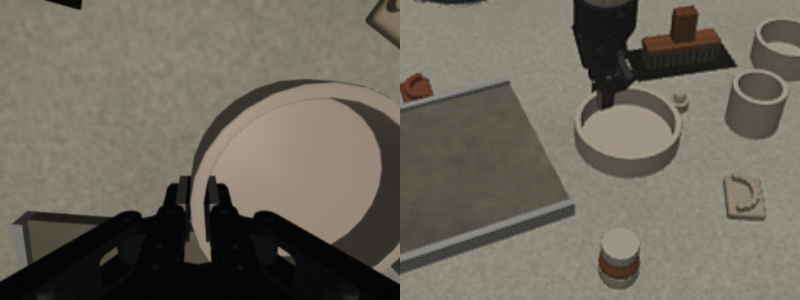

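Crucible1 is held level at the near wall in both views. Carry it to the slab's middle.

Request:
move_arm(targets=[[-0.4, -0.23, -0.06, 0, 0, 0.04], [-0.79, -0.46, -0.06, 0, 0, 0.04], [-0.79, -0.46, -0.06, 0, 0, 0.04], [-0.79, -0.45, -0.06, 0, 0, 0.04], [-0.79, -0.45, -0.06, 0, 0, 0.04], [-0.8, -0.45, -0.06, 0, 0, 0.04], [-0.8, -0.44, -0.06, 0, 0, 0.04], [-0.8, -0.44, -0.06, 0, 0, 0.04]])

```text
t: 22.58
tool_pos: [0.4846, -0.1124, 0.0917]
tool_rot: [-3.141, 0.0, 1.612]
ft_force: [0.6, 0.6, -2.8]
gripper_width: 0.099
finger_force: 62.4
```

Request:
move_arm(targets=[[-0.8, -0.44, -0.06, 0, 0, 0.04], [-0.8, -0.43, -0.06, 0, 0, 0.04], [-0.4, -0.23, 0, 0, 0, 0], [0, 0, 0, 0, 0, 0], [0, 0, 0, 0, 0, 0], [0, 0, 0, 0, 0, 0]])

```text
t: 23.08
tool_pos: [0.4606, -0.1613, 0.0948]
tool_rot: [-3.141, -0.0, 1.606]
ft_force: [0.1, 1.0, -2.3]
gripper_width: 0.104
finger_force: 62.4
```

Run:
```python
from h import *
w=shot('wrist');t=shot('scene');cv2.imwrite('pics/w11.png',np.hstack([cv2.resize(w['pixels'],(400,300)),cv2.resize(t['pixels'][130:310,50:290],(400,300))])[:,:,::-1])
o=r.get_obs();print(o['tool_pos'],o['tool_rot'],o['ft_force'],o['wrist_torque'],o['gripper_width'])
```

```text
[ 0.46072942 -0.16118029  0.09487288] [-3.14137716e+00 -1.52532403e-04  1.60618802e+00] [ 0.43684706  0.44305966 -2.7135731 ] [-0.00567685  0.15949482 -0.02891257] 0.10091986105967991
```

View pics/w11.png

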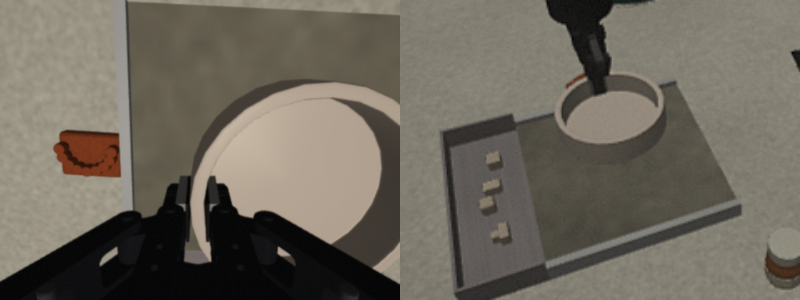

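Crucible1 hangs over the slab's middle, all four offcuts are visible in the pan. Lower and release.

Request:
move_arm(targets=[[0, 0, 0.7, 0, 0, 0], [0, 0, 0.7, 0, 0, 0], [0, 0, 0.6, 0, 0, 0], [0, 0, 0.4, 0, 0, 0], [0, 0, 0.2, 0, 0, 0], [0, 0, 0.1, 0, 0, 0], [0, 0, 0, 0, 0, 0], [0, 0, 0, 0, 0, 0]])

```text
t: 23.85
tool_pos: [0.4608, -0.1621, 0.0281]
tool_rot: [3.141, 0.0, 1.605]
ft_force: [0.2, 0.1, -2.9]
gripper_width: 0.099
finger_force: 62.4
```

Request:
move_arm(targets=[[0, 0, 0, 0, 0, 0], [0, 0, 0, 0, 0, 0], [0, 0, 0, 0, 0, 0], [0, 0, 0, 0, 0, 0], [0, 0, 0, 0, 0, 0], [0, 0, 0, 0, 0, 0]], gripper=0.5)

```text
t: 24.35
tool_pos: [0.4605, -0.1621, 0.0277]
tool_rot: [3.141, 0.0, 1.605]
ft_force: [0.4, 0.1, -0.2]
gripper_width: 0.499
finger_force: 0.0
```

Request:
move_arm(targets=[[0, 0, -0.4, 0, 0, 0], [0, 0, -0.8, 0, 0, 0], [0, 0, -0.9, 0, 0, 0], [0, 0, -0.9, 0, 0, 0], [0, 0, -0.9, 0, 0, 0], [0, 0, -0.9, 0, 0, 0], [0, 0.6, -0.5, 0, 0, 0], [0, 0.6, 0, 0, 0, 0]])

```text
t: 25.02
tool_pos: [0.4917, -0.1615, 0.1638]
tool_rot: [3.137, 0.001, 1.604]
ft_force: [0.1, -0.1, -0.6]
gripper_width: 0.501
finger_force: 0.0
```

Request:
move_arm(targets=[[0, 0.6, 0, 0, 0, 0], [0, 0.6, 0, 0, 0, 0], [0, 0, 0, 0, 0, 0], [0, 0, 0, 0, 0, 0], [0, 0, 0, 0, 0, 0]])

```text
t: 25.43
tool_pos: [0.5197, -0.1602, 0.1603]
tool_rot: [-3.141, 0.0, 1.604]
ft_force: [-0.2, 0.1, 0.6]
gripper_width: 0.504
finger_force: 0.0
```

```bash
cat > look.py <<'E'
from h import *
import sys
x,y,z=map(float,sys.argv[1:4])
w=shot('wrist');o=r.get_obs();print(o['t'],o['tool_pos'],o['tool_rot'][2])
P=proj(w,[[x,y,z]])[0]
for e in ring(w,P,60):
    p=onz(w,e[:2],z)[0]; d=np.linalg.norm(p-w['e'])
    # metric diameter from ends of the horizontal axis
    a=onz(w,[(e[0]-e[2]/2,e[1]),(e[0]+e[2]/2,e[1])],z); print(e,p.round(4),'dia',round(float(np.linalg.norm(a[0]-a[1])),4))
E
python3 look.py .523 -.16 .051
```

```text
25.4833 [ 0.51963437 -0.16021034  0.16031325] 1.6042346778305034
(256.9, 172.0, 132.1, 134.3, 513) [ 0.5229 -0.1516  0.051 ] dia 0.1097
(256.6, 168.4, 118.6, 124.6, 342) [ 0.5225 -0.1486  0.051 ] dia 0.0982
(257.1, 174.0, 145.0, 150.6, 635) [ 0.5231 -0.1533  0.051 ] dia 0.1206
```

Request:
move_arm(targets=[[0, 0, -0.8, 0, 0, 0], [0, 0, -0.8, 0, 0, 0], [0, 0, -0.8, 0, 0, 0], [0, 0, -0.8, 0, 0, 0], [0, 0, -0.8, 0, 0, 0], [0, 0, 0, 0, 0, 0], [0, 0, 0, 0, 0, 0], [0, 0, 0, 0, 0, 0]])

```text
t: 26.15
tool_pos: [0.5197, -0.16, 0.2596]
tool_rot: [-3.141, -0.0, 1.605]
ft_force: [-0.2, -0.3, -0.4]
gripper_width: 0.5
finger_force: 0.0
```

```bash
python3 look.py .523 -.16 .051
python3 - <<'E'
from h import *
w=shot('wrist')
# row through centre: intensity profile
P=proj(w,[[.523,-.158,.051]])[0];print(P)
g=cv2.GaussianBlur(cv2.cvtColor(w['pixels'],cv2.COLOR_RGB2GRAY),(3,3),0)
v=int(P[1]);print(g[v,int(P[0])-75:int(P[0])+75].tolist());u=int(P[0]);print(v-75,g[v-75:v+75,u].tolist())
E
```

```text
26.2 [ 0.51971964 -0.1599021   0.25933537] 1.6046554361039953
(255.8, 151.6, 99.1, 99.2, 361) [ 0.5231 -0.1532  0.051 ] dia 0.1127
(255.7, 150.2, 90.3, 92.9, 257) [ 0.523  -0.1516  0.051 ] dia 0.1025
(256.0, 153.0, 104.5, 105.0, 299) [ 0.5234 -0.1548  0.051 ] dia 0.119
(256.0, 153.2, 112.2, 114.0, 319) [ 0.5234 -0.1551  0.051 ] dia 0.1277
(256.0, 153.2, 115.2, 117.0, 331) [ 0.5234 -0.1551  0.051 ] dia 0.1312
[255.67953587 155.80026587]
[91, 90, 89, 89, 90, 90, 91, 90, 90, 90, 90, 90, 90, 91, 91, 91, 95, 112, 140, 161, 171, 177, 177, 158, 120, 86, 71, 77, 105, 144, 169, 177, 177, 177, 177, 178, 178, 178, 179, 179, 179, 179, 179, 179, 180, 180, 180, 181, 181, 181, 181, 182, 181, 182, 182, 182, 182, 183, 183, 183, 184, 184, 184, 184, 184, 184, 184, 184, 185, 185, 186, 186, 186, 186, 186, 186, 186, 186, 186, 187, 187, 187, 187, 187, 187, 187, 187, 187, 187, 187, 187, 187, 188, 188, 188, 188, 188, 188, 188, 188, 188, 188, 188, 188, 188, 188, 188, 188, 188, 188, 188, 189, 189, 189, 189, 189, 189, 189, 189, 189, 186, 172, 138, 94, 66, 61, 74, 110, 152, 175, 179, 176, 168, 148, 117, 96, 90, 90, 90, 90, 90, 91, 91, 91, 91, 91, 92, 92, 92, 92]
80 [93, 93, 92, 92, 93, 93, 94, 94, 94, 94, 95, 95, 95, 94, 94, 108, 138, 165, 176, 180, 181, 175, 169, 171, 179, 183, 184, 184, 184, 184, 184, 184, 184, 184, 184, 184, 184, 184, 185, 185, 185, 185, 185, 185, 185, 186, 185, 185, 185, 185, 185, 185, 185, 185, 186, 186, 186, 186, 186, 186, 186, 186, 186, 186, 186, 186, 186, 187, 187, 186, 186, 186, 187, 187, 187, 186, 186, 186, 186, 186, 186, 185, 185, 185, 185, 185, 185, 185, 185, 185, 185, 184, 184, 184, 184, 184, 184, 184, 183, 183, 183, 183, 183, 183, 183, 182, 183, 183, 182, 182, 182, 182, 182, 182, 176, 155, 115, 79, 64, 62, 62, 62, 64, 80, 114, 153, 173, 175, 169, 153, 128, 108, 100, 100, 100, 99, 99, 99, 99, 98, 97, 97, 97, 97, 97, 96, 96, 96, 96, 97]
```

```bash
cat > look.py <<'E'
from h import *
import sys
def circ(c,near,z,lim=.02):
    g=cv2.GaussianBlur(cv2.cvtColor(c['pixels'],cv2.COLOR_RGB2GRAY),(3,3),0)
    e=cv2.Canny(g,20,50);P=proj(c,[[*near,z]])[0];n,l=cv2.connectedComponents(e)
    for i in range(1,n):
        v,u=np.where(l==i)
        if len(u)<60: continue
        q=onz(c,np.c_[u,v],z)[:,:2]
        for _ in range(4):
            s=np.linalg.lstsq(np.c_[2*q,np.ones(len(q))],(q**2).sum(1),rcond=None)[0];R_=np.sqrt(s[2]+s[:2]@s[:2])
            f=np.abs(np.linalg.norm(q-s[:2],axis=1)-R_);q=q[f<max(.0015,2*f.std())]
            if len(q)<40: break
        ang=np.unique((np.degrees(np.arctan2(*(q-s[:2]).T))//15)).size
        if np.hypot(*(s[:2]-near))<lim and .01<R_<.08: print(s[:2].round(4),'dia',(2*R_).round(4),'n',len(q),'sectors/24',ang,'rms',f.std().round(4))
if __name__=='__main__':
    cam=sys.argv[4] if len(sys.argv)>4 else 'wrist'
    x,y,z=map(float,sys.argv[1:4]);o=r.get_obs();print(o['t'],o['tool_pos'],o['tool_rot'][2]);circ(shot(cam),np.array([x,y]),z)
E
python3 look.py .523 -.158 .051
python3 -c "
from h import *
plan([.50,.394,.27],np.arctan2(.394,.5)+np.pi/2)"
```

```text
26.25 [ 0.51977971 -0.1599429   0.25926227] 1.6046298088346
[ 0.5229 -0.158 ] dia 0.1317 n 423 sectors/24 24 rms 0.0002
[ 0.5228 -0.1583] dia 0.1171 n 205 sectors/24 18 rms 0.0004
24
[[0.92,-0.0,-0.02,-0.0,-0.0,-0.26],[0.92,0.02,-0.02,-0.0,-0.0,-0.26],[0.92,0.05,-0.02,-0.0,-0.0,-0.26],[0.92,0.07,-0.02,-0.0,-0.0,-0.26],[0.92,0.1,-0.02,-0.0,-0.0,-0.26],[0.92,0.12,-0.02,-0.0,-0.0,-0.26],[0.91,0.14,-0.02,-0.0,-0.0,-0.26],[0.91,0.17,-0.02,-0.0,-0.0,-0.26]]
[[0.9,0.19,-0.02,-0.0,-0.0,-0.26],[0.9,0.22,-0.02,-0.0,-0.0,-0.26],[0.89,0.24,-0.02,-0.0,-0.0,-0.26],[0.89,0.26,-0.02,-0.0,-0.0,-0.26],[0.88,0.29,-0.02,-0.0,-0.0,-0.26],[0.87,0.31,-0.02,-0.0,-0.0,-0.26],[0.86,0.33,-0.02,-0.0,-0.0,-0.26],[0.85,0.35,-0.02,-0.0,-0.0,-0.26]]
[[0.84,0.38,-0.02,-0.0,-0.0,-0.26],[0.83,0.4,-0.02,-0.0,-0.0,-0.26],[0.82,0.42,-0.02,-0.0,-0.0,-0.26],[0.81,0.44,-0.02,-0.0,-0.0,-0.26],[0.8,0.46,-0.02,-0.0,-0.0,-0.26],[0.79,0.48,-0.02,-0.0,-0.0,-0.26],[0.77,0.51,-0.02,-0.0,-0.0,-0.26],[0.76,0.53,-0.02,-0.0,-0.0,-0.26]]
```

Request:
move_arm(targets=[[0.92, 0, 0, 0, 0, -0.26], [0.92, 0.02, 0, 0, 0, -0.26], [0.92, 0.05, 0, 0, 0, -0.26], [0.92, 0.07, 0, 0, 0, -0.26], [0.92, 0.1, 0, 0, 0, -0.26], [0.92, 0.12, 0, 0, 0, -0.26], [0.91, 0.14, 0, 0, 0, -0.26], [0.91, 0.17, 0, 0, 0, -0.26]])

```text
t: 26.97
tool_pos: [0.5136, 0.0255, 0.2595]
tool_rot: [-3.141, 0.0, 1.814]
ft_force: [0.6, -0.2, -0.4]
gripper_width: 0.502
finger_force: 0.0
```

Request:
move_arm(targets=[[0.9, 0.19, 0, 0, 0, -0.26], [0.9, 0.22, 0, 0, 0, -0.26], [0.89, 0.24, 0, 0, 0, -0.26], [0.89, 0.26, 0, 0, 0, -0.26], [0.88, 0.29, 0, 0, 0, -0.26], [0.87, 0.31, 0, 0, 0, -0.26], [0.86, 0.33, 0, 0, 0, -0.26], [0.85, 0.35, 0, 0, 0, -0.26]])

```text
t: 27.63
tool_pos: [0.508, 0.2104, 0.2596]
tool_rot: [-3.141, 0.0, 2.022]
ft_force: [0.9, -0.0, 0.0]
gripper_width: 0.501
finger_force: 0.0
```

Request:
move_arm(targets=[[0.84, 0.38, 0, 0, 0, -0.26], [0.83, 0.4, 0, 0, 0, -0.26], [0.82, 0.42, 0, 0, 0, -0.26], [0.81, 0.44, 0, 0, 0, -0.26], [0.8, 0.46, 0, 0, 0, -0.26], [0.79, 0.48, 0, 0, 0, -0.26], [0.77, 0.51, 0, 0, 0, -0.26], [0.76, 0.53, 0, 0, 0, -0.26]])

```text
t: 28.3
tool_pos: [0.5028, 0.3958, 0.2597]
tool_rot: [-3.141, -0.0, 2.231]
ft_force: [0.1, 0.7, 0.5]
gripper_width: 0.493
finger_force: 0.0
```

Request:
move_arm(targets=[[0, 0, 0, 0, 0, 0], [0, 0, 0, 0, 0, 0], [0, 0, 0, 0, 0, 0], [0, 0, 0, 0, 0, 0]])

```text
t: 28.63
tool_pos: [0.5035, 0.393, 0.26]
tool_rot: [-3.141, 0.0, 2.228]
ft_force: [-0.5, -0.6, -0.3]
gripper_width: 0.499
finger_force: 0.0
```

```bash
python3 look.py .5 .392 .053
```

```text
28.6333 [0.50347922 0.39299139 0.25998835] 2.2278303726166393
[0.504 0.401] dia 0.1026 n 293 sectors/24 24 rms 0.0002
[0.5042 0.401 ] dia 0.0898 n 252 sectors/24 23 rms 0.0004
```

```bash
python3 -c "
from h import *
a=plan([.4652,.3711,.16],2.228)
plan([.4652,.3711,.033],2.228,a)"
```

```text
5
[[0.05,-0.35,0.8,0.0,0.0,-0.0],[0.05,-0.35,0.8,0.0,0.0,-0.0],[0.05,-0.35,0.8,0.0,0.0,-0.0],[0.05,-0.35,0.8,0.0,0.0,-0.0],[0.05,-0.35,0.8,0.0,0.0,-0.0]]
6
[[-0.0,-0.0,0.85,0.0,0.0,0.0],[-0.0,-0.0,0.85,0.0,0.0,0.0],[-0.0,-0.0,0.85,0.0,0.0,0.0],[-0.0,-0.0,0.85,0.0,0.0,0.0],[-0.0,-0.0,0.85,0.0,0.0,0.0],[-0.0,-0.0,0.85,0.0,0.0,0.0]]
```

Request:
move_arm(targets=[[0.05, -0.35, 0.8, 0, 0, 0], [0.05, -0.35, 0.8, 0, 0, 0], [0.05, -0.35, 0.8, 0, 0, 0], [0.05, -0.35, 0.8, 0, 0, 0], [0.05, -0.35, 0.8, 0, 0, 0], [0, 0, 0, 0, 0, 0], [0, 0, 0, 0, 0, 0], [0, 0, 0, 0, 0, 0]])

```text
t: 29.35
tool_pos: [0.4658, 0.3721, 0.1615]
tool_rot: [3.14, 0.0, 2.228]
ft_force: [0.9, 0.1, 0.1]
gripper_width: 0.503
finger_force: 0.0
```

```bash
python3 look.py .504 .401 .053
```

```text
29.35 [0.46580599 0.37210127 0.16148914] 2.2282873157831364
[0.4927 0.4052] dia 0.0925 n 147 sectors/24 9 rms 0.0003
[0.5036 0.401 ] dia 0.1032 n 343 sectors/24 19 rms 0.0002
[0.504  0.4009] dia 0.1028 n 64 sectors/24 5 rms 0.0003
```

Two wrist positions agree on crucible2's centre (0.504, 0.401) at the 53 mm rim plane. Descend, pinch, lift.

Request:
move_arm(targets=[[0, -0.03, 0.9, 0, 0, 0], [0, 0, 0.9, 0, 0, 0], [0, 0, 0.9, 0, 0, 0], [0, 0, 0.9, 0, 0, 0], [0, 0, 0.8, 0, 0, 0], [0, 0, 0.5, 0, 0, 0], [0, 0, 0.22, 0, 0, 0], [0, 0, 0, 0, 0, 0]])

```text
t: 30.07
tool_pos: [0.4643, 0.3713, 0.0318]
tool_rot: [-3.141, 0.0, 2.229]
ft_force: [-0.5, -0.3, 0.4]
gripper_width: 0.499
finger_force: 0.0
```

Request:
move_arm(targets=[[0, 0, 0, 0, 0, 0], [0, 0, 0, 0, 0, 0], [0, 0, 0, 0, 0, 0], [0, 0, 0, 0, 0, 0], [0, 0, 0, 0, 0, 0], [0, 0, 0, 0, 0, 0], [0, 0, 0, 0, 0, 0], [0, 0, 0, 0, 0, 0]], gripper=1)

```text
t: 30.73
tool_pos: [0.465, 0.3719, 0.0334]
tool_rot: [3.139, -0.0, 2.229]
ft_force: [0.4, 1.2, 6.4]
gripper_width: 0.079
finger_force: 59.7
```

Request:
move_arm(targets=[[0, 0, -0.2, 0, 0, 0], [0, 0, -0.4, 0, 0, 0], [0, 0, -0.8, 0, 0, 0], [0, 0, -0.8, 0, 0, 0], [0, 0, -0.8, 0, 0, 0], [0, 0, -0.8, 0, 0, 0], [0, 0, -0.8, 0, 0, 0], [0, 0, 0, 0, 0, 0]])

```text
t: 31.4
tool_pos: [0.4655, 0.3723, 0.1518]
tool_rot: [3.136, -0.0, 2.229]
ft_force: [0.4, -0.1, -1.7]
gripper_width: 0.08
finger_force: 58.5
```

Run:
```python
from h import *
o=r.get_obs();print(o['tool_pos'],o['tool_rot'],o['wrist_torque'])
import look
p=np.array(o['tool_pos']);y=o['tool_rot'][2]
look.circ(shot('wrist'),p[:2]+.049*np.array([np.sin(y),-np.cos(y)]),p[2]+.020)
print('expected',p[:2]+.049*np.array([np.sin(y),-np.cos(y)]))
```

```text
[0.46548927 0.37234674 0.15183125] [ 3.13595663e+00 -3.57832091e-04  2.22871503e+00] [-0.03985885  0.02559597 -0.03236556]
[0.498  0.4042] dia 0.0811 n 100 sectors/24 5 rms 0.0001
[0.507  0.4045] dia 0.093 n 76 sectors/24 4 rms 0.0001
expected [0.50426133 0.40230884]
```

```bash
python3 -c "
from h import *
a=plan([.4655,.372,.175],2.229)
plan([.4743,-.159,.175],1.605,a,.85)"
```

```text
2
[[-0.01,0.01,-0.51,0.02,-0.0,-0.0],[-0.01,0.01,-0.51,0.02,-0.0,-0.0]]
25
[[-0.68,-0.51,-0.0,0.0,-0.0,0.25],[-0.69,-0.49,-0.0,0.0,-0.0,0.25],[-0.71,-0.47,-0.0,0.0,-0.0,0.25],[-0.72,-0.46,-0.0,0.0,-0.0,0.25],[-0.73,-0.44,-0.0,0.0,-0.0,0.25],[-0.74,-0.42,-0.0,0.0,-0.0,0.25],[-0.75,-0.4,-0.0,0.0,-0.0,0.25],[-0.76,-0.38,-0.0,0.0,-0.0,0.25]]
[[-0.77,-0.36,-0.0,0.0,-0.0,0.25],[-0.78,-0.34,-0.0,0.0,-0.0,0.25],[-0.79,-0.32,-0.0,0.0,-0.0,0.25],[-0.79,-0.3,-0.0,0.0,-0.0,0.25],[-0.8,-0.29,-0.0,0.0,-0.0,0.25],[-0.81,-0.26,-0.0,0.0,-0.0,0.25],[-0.81,-0.24,-0.0,0.0,-0.0,0.25],[-0.82,-0.22,-0.0,0.0,-0.0,0.25]]
[[-0.82,-0.2,-0.0,0.0,-0.0,0.25],[-0.83,-0.18,-0.0,0.0,-0.0,0.25],[-0.83,-0.16,-0.0,0.0,-0.0,0.25],[-0.84,-0.14,-0.0,0.0,-0.0,0.25],[-0.84,-0.12,-0.0,0.0,-0.0,0.25],[-0.84,-0.1,-0.0,0.0,-0.0,0.25],[-0.85,-0.08,-0.0,0.0,-0.0,0.25],[-0.85,-0.06,-0.0,0.0,-0.0,0.25]]
[[-0.85,-0.04,-0.0,0.0,-0.0,0.25]]
```

Request:
move_arm(targets=[[0, 0, -0.5, 0, 0, 0], [0, 0, -0.5, 0, 0, 0], [-0.68, -0.51, 0, 0, 0, 0.25], [-0.69, -0.49, 0, 0, 0, 0.25], [-0.71, -0.47, 0, 0, 0, 0.25], [-0.72, -0.46, 0, 0, 0, 0.25], [-0.73, -0.44, 0, 0, 0, 0.25], [-0.74, -0.42, 0, 0, 0, 0.25]])

```text
t: 32.12
tool_pos: [0.4662, 0.2425, 0.1725]
tool_rot: [-3.141, -0.0, 2.077]
ft_force: [-0.3, 0.3, -2.6]
gripper_width: 0.078
finger_force: 58.5
```

Request:
move_arm(targets=[[-0.75, -0.4, 0, 0, 0, 0.25], [-0.76, -0.38, 0, 0, 0, 0.25], [-0.77, -0.36, 0, 0, 0, 0.25], [-0.78, -0.34, 0, 0, 0, 0.25], [-0.79, -0.32, 0, 0, 0, 0.25], [-0.79, -0.3, 0, 0, 0, 0.25], [-0.8, -0.29, 0, 0, 0, 0.25], [-0.81, -0.26, 0, 0, 0, 0.25]])

```text
t: 32.78
tool_pos: [0.4694, 0.0718, 0.1722]
tool_rot: [-3.142, 0.0, 1.876]
ft_force: [0.7, -0.7, -1.7]
gripper_width: 0.077
finger_force: 58.5
```

Request:
move_arm(targets=[[-0.81, -0.24, 0, 0, 0, 0.25], [-0.82, -0.22, 0, 0, 0, 0.25], [-0.82, -0.2, 0, 0, 0, 0.25], [-0.83, -0.18, 0, 0, 0, 0.25], [-0.83, -0.16, 0, 0, 0, 0.25], [-0.84, -0.14, 0, 0, 0, 0.25], [-0.84, -0.12, 0, 0, 0, 0.25], [-0.84, -0.1, 0, 0, 0, 0.25]])

```text
t: 33.45
tool_pos: [0.4722, -0.0976, 0.1722]
tool_rot: [3.141, -0.0, 1.676]
ft_force: [0.5, -0.2, -1.9]
gripper_width: 0.075
finger_force: 58.5
```

Request:
move_arm(targets=[[-0.85, -0.08, 0, 0, 0, 0.25], [-0.85, -0.06, 0, 0, 0, 0.25], [-0.85, -0.04, 0, 0, 0, 0.25], [0, 0, 0, 0, 0, 0], [0, 0, 0, 0, 0, 0], [0, 0, 0, 0, 0, 0]])

```text
t: 33.95
tool_pos: [0.4732, -0.1597, 0.172]
tool_rot: [-3.141, -0.0, 1.604]
ft_force: [0.3, 1.2, -1.6]
gripper_width: 0.077
finger_force: 58.6
```

Run:
```python
from h import *
import look
o=r.get_obs();p=np.array(o['tool_pos']);y=o['tool_rot'][2];print(p,o['tool_rot'],o['gripper_width'],o['ft_force'])
ex=p[:2]+.0485*np.array([np.sin(y),-np.cos(y)]);print('exp',ex)
s=shot('scene');w=shot('wrist')
for dz in(.016,.020,.024): print(dz);look.circ(s,ex,p[2]+dz,.03)
print('wrist');look.circ(w,ex,p[2]+.02,.03)
# silhouette of held pot in scene: bottom edge contour on bottom plane
print('bottom');look.circ(s,ex,p[2]-.033,.03)
print('c1 in wrist');look.circ(w,np.array([.5228,-.158]),.051,.02)
print('px rim',proj(s,[[*ex,p[2]+.02]]),proj(s,[[*ex,p[2]-.033]]))
```

```text
[ 0.47315484 -0.15966124  0.1720459 ] [-3.14145033e+00 -2.17002703e-04  1.60351071e+00] 0.07688544541630048 [ 0.34885855  1.17521508 -1.62671703]
exp [ 0.52162889 -0.15807487]
0.016
0.02
0.024
wrist
[ 0.5209 -0.1556] dia 0.1019 n 127 sectors/24 5 rms 0.0002
bottom
c1 in wrist
[ 0.5183 -0.1527] dia 0.1251 n 81 sectors/24 5 rms 0.0002
[ 0.5225 -0.1578] dia 0.1316 n 272 sectors/24 12 rms 0.0002
px rim [[169.8359155  163.55219945]] [[173.84191563 184.24567036]]
```

Request:
move_arm(targets=[[0, 0.04, 0.8, 0, 0, 0], [0, 0, 0.8, 0, 0, 0], [0, 0, 0.8, 0, 0, 0], [0, 0, 0.6, 0, 0, 0], [0, 0, 0.3, 0, 0, 0], [0, 0, 0, 0, 0, 0], [0, 0, 0, 0, 0, 0]])

```text
t: 34.63
tool_pos: [0.4746, -0.1594, 0.0899]
tool_rot: [-3.142, 0.0, 1.604]
ft_force: [0.7, -1.0, -2.0]
gripper_width: 0.078
finger_force: 58.6
```

Request:
move_arm(targets=[[0, 0, 0.2, 0, 0, 0], [0, 0, 0.2, 0, 0, 0], [0, 0, 0.2, 0, 0, 0], [0, 0, 0, 0, 0, 0], [0, 0, 0, 0, 0, 0]])

```text
t: 35.05
tool_pos: [0.4744, -0.1596, 0.0744]
tool_rot: [-3.141, 0.0, 1.604]
ft_force: [0.5, -0.1, -2.4]
gripper_width: 0.075
finger_force: 58.6
```

Run:
```python
from h import *
import look
o=r.get_obs();print(o['tool_pos'],o['ft_force'],o['wrist_torque'],o['gripper_width'])
look.circ(shot('wrist'),np.array([.5228,-.158]),.051,.03)
```

```text
[ 0.47435399 -0.15960357  0.0744348 ] [ 0.54448748 -0.06897862 -2.37593787] [-0.02298573  0.10141761 -0.01840059] 0.07514756002908633
[ 0.515  -0.1472] dia 0.114 n 191 sectors/24 7 rms 0.0001
[ 0.5284 -0.1723] dia 0.1443 n 702 sectors/24 15 rms 0.0013
[ 0.5188 -0.1786] dia 0.1025 n 96 sectors/24 9 rms 0.0016
```

Request:
move_arm(targets=[[0, 0, 0.2, 0, 0, 0], [0, 0, 0.2, 0, 0, 0], [0, 0, 0.2, 0, 0, 0], [0, 0, 0.12, 0, 0, 0], [0, 0, 0, 0, 0, 0], [0, 0, 0, 0, 0, 0]])

```text
t: 35.6
tool_pos: [0.4743, -0.1596, 0.0563]
tool_rot: [-3.141, 0.0, 1.604]
ft_force: [0.4, 0.2, -2.5]
gripper_width: 0.08
finger_force: 58.6
```

Request:
move_arm(targets=[[0, 0, 0, 0, 0, 0], [0, 0, 0, 0, 0, 0], [0, 0, 0, 0, 0, 0], [0, 0, 0, 0, 0, 0], [0, 0, 0, 0, 0, 0]], gripper=0.6)

```text
t: 36.02
tool_pos: [0.4746, -0.1596, 0.0567]
tool_rot: [3.141, 0.0, 1.604]
ft_force: [0.8, 0.5, -0.1]
gripper_width: 0.401
finger_force: 0.0
```

Request:
move_arm(targets=[[0, 0, -0.3, 0, 0, 0], [0, 0, -0.8, 0, 0, 0], [0, 0, -0.9, 0, 0, 0], [0, 0.2, -0.9, 0, 0, 0], [0, 0.5, -0.9, 0, 0, 0], [0, 0.6, -0.9, 0, 0, 0], [0, 0.6, -0.9, 0, 0, 0], [0, 0, -0.9, 0, 0, 0]])

```text
t: 36.68
tool_pos: [0.5238, -0.1575, 0.221]
tool_rot: [3.14, 0.001, 1.605]
ft_force: [0.6, -0.3, 0.3]
gripper_width: 0.401
finger_force: 0.0
```

Request:
move_arm(targets=[[0, 0, -0.9, 0, 0, 0], [0, 0, -0.9, 0, 0, 0], [0, 0, 0, 0, 0, 0], [0, 0, 0, 0, 0, 0], [0, 0, 0, 0, 0, 0]])

```text
t: 37.1
tool_pos: [0.5216, -0.1579, 0.2639]
tool_rot: [-3.141, -0.0, 1.604]
ft_force: [-0.6, 0.3, 0.4]
gripper_width: 0.398
finger_force: 0.0
```

Run:
```python
from h import *
import look
o=r.get_obs();print(o['tool_pos'],o['ft_force'])
w=shot('wrist');look.circ(w,np.array([.5228,-.158]),.051,.03);print('c2 rim');look.circ(w,np.array([.5228,-.158]),.074,.03)
```

```text
[ 0.52162786 -0.15793034  0.2639315 ] [-0.60457288  0.33590107  0.43884229]
[ 0.5229 -0.158 ] dia 0.1318 n 419 sectors/24 24 rms 0.0002
[ 0.5229 -0.1598] dia 0.115 n 222 sectors/24 24 rms 0.0005
[ 0.522  -0.1606] dia 0.0961 n 273 sectors/24 24 rms 0.0004
c2 rim
[ 0.5227 -0.1532] dia 0.1233 n 419 sectors/24 24 rms 0.0002
[ 0.5226 -0.1549] dia 0.1076 n 250 sectors/24 24 rms 0.0005
[ 0.5218 -0.1556] dia 0.0898 n 284 sectors/24 24 rms 0.0004
```

Crucible1 is unmoved at (0.523,−0.158). Crucible2's rim measures 90/107 mm on the nested 74 mm plane at (0.522,−0.155), so it is seated. Next is crucible3.

```bash
python3 -c "
from h import *
plan([.60,.268,.285],1.99,None,.99)"
```

```text
18
[[0.94,0.21,-0.05,-0.0,-0.0,-0.21],[0.94,0.23,-0.05,-0.0,-0.0,-0.21],[0.93,0.25,-0.05,-0.0,-0.0,-0.21],[0.92,0.27,-0.05,-0.0,-0.0,-0.21],[0.92,0.29,-0.05,-0.0,-0.0,-0.21],[0.91,0.31,-0.05,-0.0,-0.0,-0.21],[0.91,0.32,-0.05,-0.0,-0.0,-0.21],[0.9,0.34,-0.05,-0.0,-0.0,-0.21]]
[[0.89,0.36,-0.05,-0.0,-0.0,-0.21],[0.88,0.38,-0.05,-0.0,-0.0,-0.21],[0.87,0.4,-0.05,-0.0,-0.0,-0.21],[0.87,0.42,-0.05,-0.0,-0.0,-0.21],[0.86,0.44,-0.05,-0.0,-0.0,-0.21],[0.85,0.46,-0.05,-0.0,-0.0,-0.21],[0.84,0.47,-0.05,-0.0,-0.0,-0.21],[0.83,0.49,-0.05,-0.0,-0.0,-0.21]]
[[0.82,0.51,-0.05,-0.0,-0.0,-0.21],[0.8,0.53,-0.05,-0.0,-0.0,-0.21]]
```

Request:
move_arm(targets=[[0.94, 0.21, -0.05, 0, 0, -0.21], [0.94, 0.23, -0.05, 0, 0, -0.21], [0.93, 0.25, -0.05, 0, 0, -0.21], [0.92, 0.27, -0.05, 0, 0, -0.21], [0.92, 0.29, -0.05, 0, 0, -0.21], [0.91, 0.31, -0.05, 0, 0, -0.21], [0.91, 0.32, -0.05, 0, 0, -0.21], [0.9, 0.34, -0.05, 0, 0, -0.21]])

```text
t: 37.82
tool_pos: [0.5572, 0.0324, 0.2733]
tool_rot: [-3.14, 0.0, 1.773]
ft_force: [0.8, 0.6, 0.1]
gripper_width: 0.402
finger_force: 0.0
```

Request:
move_arm(targets=[[0.89, 0.36, -0.05, 0, 0, -0.21], [0.88, 0.38, -0.05, 0, 0, -0.21], [0.87, 0.4, -0.05, 0, 0, -0.21], [0.87, 0.42, -0.05, 0, 0, -0.21], [0.86, 0.44, -0.05, 0, 0, -0.21], [0.85, 0.46, -0.05, 0, 0, -0.21], [0.84, 0.47, -0.05, 0, 0, -0.21], [0.83, 0.49, -0.05, 0, 0, -0.21]])

```text
t: 38.48
tool_pos: [0.5932, 0.2224, 0.2836]
tool_rot: [-3.141, 0.0, 1.941]
ft_force: [-0.4, -0.5, 0.5]
gripper_width: 0.402
finger_force: 0.0
```

Request:
move_arm(targets=[[0.82, 0.51, -0.05, 0, 0, -0.21], [0.8, 0.53, -0.05, 0, 0, -0.21], [0, 0, 0, 0, 0, 0], [0, 0, 0, 0, 0, 0], [0, 0, 0, 0, 0, 0], [0, 0, 0, 0, 0, 0]])

```text
t: 38.98
tool_pos: [0.6025, 0.267, 0.2864]
tool_rot: [-3.141, 0.0, 1.981]
ft_force: [0.5, -0.4, 0.4]
gripper_width: 0.401
finger_force: 0.0
```

```bash
python3 look.py .60 .268 .07
```

```text
38.9833 [0.60245219 0.26699364 0.28635769] 1.9807392377658206
[0.6046 0.2705] dia 0.0758 n 165 sectors/24 24 rms 0.0004
[0.6045 0.2697] dia 0.0621 n 187 sectors/24 24 rms 0.0004
```

Request:
move_arm(targets=[[0.08, -0.3, 0.9, 0, 0, 0], [0, -0.3, 0.9, 0, 0, 0], [0, -0.3, 0.9, 0, 0, 0], [0, -0.38, 0.9, 0, 0, 0], [0, 0, 0.9, 0, 0, 0], [0, 0, 0, 0, 0, 0], [0, 0, 0, 0, 0, 0], [0, 0, 0, 0, 0, 0]])

```text
t: 39.7
tool_pos: [0.5731, 0.2568, 0.1755]
tool_rot: [3.14, 0.0, 1.981]
ft_force: [-0.3, -0.0, 0.3]
gripper_width: 0.401
finger_force: 0.0
```

```bash
python3 look.py .6046 .270 .07; python3 -c "
from h import *
plan([.5725,.256,.05],1.981)"
```

```text
39.7 [0.57308818 0.25676338 0.17553655] 1.9812494971916854
[0.602  0.2715] dia 0.0767 n 144 sectors/24 14 rms 0.0004
[0.6045 0.2695] dia 0.0616 n 279 sectors/24 24 rms 0.0003
6
[[-0.0,-0.01,0.84,0.0,-0.0,0.0],[-0.0,-0.01,0.84,0.0,-0.0,0.0],[-0.0,-0.01,0.84,0.0,-0.0,0.0],[-0.0,-0.01,0.84,0.0,-0.0,0.0],[-0.0,-0.01,0.84,0.0,-0.0,0.0],[-0.0,-0.01,0.84,0.0,-0.0,0.0]]
```

Two heights agree on (0.6045, 0.270) at the 70 mm rim plane. Descend, pinch, lift.

Request:
move_arm(targets=[[0, -0.03, 0.9, 0, 0, 0], [0, 0, 0.9, 0, 0, 0], [0, 0, 0.9, 0, 0, 0], [0, 0, 0.9, 0, 0, 0], [0, 0, 0.8, 0, 0, 0], [0, 0, 0.4, 0, 0, 0], [0, 0, 0.2, 0, 0, 0], [0, 0, 0, 0, 0, 0]])

```text
t: 40.42
tool_pos: [0.5718, 0.2565, 0.0492]
tool_rot: [-3.142, 0.0, 1.982]
ft_force: [-0.2, 0.8, 0.1]
gripper_width: 0.402
finger_force: 0.0
```

Request:
move_arm(targets=[[0, 0, 0, 0, 0, 0], [0, 0, 0, 0, 0, 0], [0, 0, 0, 0, 0, 0], [0, 0, 0, 0, 0, 0], [0, 0, 0, 0, 0, 0], [0, 0, 0, 0, 0, 0], [0, 0, 0, 0, 0, 0], [0, 0, 0, 0, 0, 0]], gripper=1)

```text
t: 41.08
tool_pos: [0.5726, 0.2569, 0.0506]
tool_rot: [3.139, -0.0, 1.982]
ft_force: [0.9, -0.2, 8.2]
gripper_width: 0.087
finger_force: 55.9
```

Request:
move_arm(targets=[[0, 0, -0.2, 0, 0, 0], [0, 0, -0.4, 0, 0, 0], [0, 0, -0.8, 0, 0, 0], [0, 0, -0.8, 0, 0, 0], [0, 0, -0.8, 0, 0, 0], [0, 0, -0.8, 0, 0, 0], [0, 0, -0.8, 0, 0, 0], [0, 0, -0.8, 0, 0, 0]])

```text
t: 41.75
tool_pos: [0.5714, 0.2564, 0.1861]
tool_rot: [3.141, 0.0, 1.982]
ft_force: [0.3, 0.4, -0.5]
gripper_width: 0.09
finger_force: 57.9
```

```bash
python3 -c "
from h import *
o=r.get_obs();print(o['tool_pos'],o['tool_rot'],o['gripper_width'])
# c2 centre (.522,-.1555); in-hand offset .035 along tool y
y=1.605
g=np.array([.522,-.1555])-.035*np.array([np.sin(y),-np.cos(y)]);print(g)
plan([*g,.20],y,None,.85)"
```

```text
[0.57136191 0.2563931  0.1861155 ] [3.14112745e+00 8.27540154e-06 1.98180095e+00] 0.08985994548730213
[ 0.48702047 -0.1566969 ]
20
[[-0.69,-0.48,-0.03,0.0,-0.0,0.19],[-0.7,-0.47,-0.03,0.0,-0.0,0.19],[-0.71,-0.46,-0.03,0.0,-0.0,0.19],[-0.72,-0.44,-0.03,0.0,-0.0,0.19],[-0.72,-0.43,-0.03,0.0,-0.0,0.19],[-0.73,-0.42,-0.03,0.0,-0.0,0.19],[-0.74,-0.4,-0.03,0.0,-0.0,0.19],[-0.75,-0.39,-0.03,0.0,-0.0,0.19]]
[[-0.75,-0.38,-0.03,0.0,-0.0,0.19],[-0.76,-0.36,-0.03,0.0,-0.0,0.19],[-0.77,-0.35,-0.03,0.0,-0.0,0.19],[-0.77,-0.33,-0.03,0.0,-0.0,0.19],[-0.78,-0.32,-0.03,0.0,-0.0,0.19],[-0.79,-0.3,-0.03,0.0,-0.0,0.19],[-0.79,-0.29,-0.03,0.0,-0.0,0.19],[-0.8,-0.27,-0.03,0.0,-0.0,0.19]]
[[-0.8,-0.26,-0.03,0.0,-0.0,0.19],[-0.81,-0.24,-0.03,0.0,-0.0,0.19],[-0.81,-0.23,-0.03,0.0,-0.0,0.19],[-0.82,-0.21,-0.03,0.0,-0.0,0.19]]
```

Request:
move_arm(targets=[[-0.69, -0.48, -0.03, 0, 0, 0.19], [-0.7, -0.47, -0.03, 0, 0, 0.19], [-0.71, -0.46, -0.03, 0, 0, 0.19], [-0.72, -0.44, -0.03, 0, 0, 0.19], [-0.72, -0.43, -0.03, 0, 0, 0.19], [-0.73, -0.42, -0.03, 0, 0, 0.19], [-0.74, -0.4, -0.03, 0, 0, 0.19], [-0.75, -0.39, -0.03, 0, 0, 0.19]])

```text
t: 42.42
tool_pos: [0.5376, 0.0896, 0.1904]
tool_rot: [3.141, -0.0, 1.828]
ft_force: [1.5, -0.8, -0.9]
gripper_width: 0.087
finger_force: 57.9
```

Request:
move_arm(targets=[[-0.75, -0.38, -0.03, 0, 0, 0.19], [-0.76, -0.36, -0.03, 0, 0, 0.19], [-0.77, -0.35, -0.03, 0, 0, 0.19], [-0.77, -0.33, -0.03, 0, 0, 0.19], [-0.78, -0.32, -0.03, 0, 0, 0.19], [-0.79, -0.3, -0.03, 0, 0, 0.19], [-0.79, -0.29, -0.03, 0, 0, 0.19], [-0.8, -0.27, -0.03, 0, 0, 0.19]])

```text
t: 43.08
tool_pos: [0.5032, -0.0756, 0.1962]
tool_rot: [-3.142, 0.0, 1.676]
ft_force: [0.5, -0.4, -1.8]
gripper_width: 0.089
finger_force: 57.9
```

Request:
move_arm(targets=[[-0.8, -0.26, -0.03, 0, 0, 0.19], [-0.81, -0.24, -0.03, 0, 0, 0.19], [-0.81, -0.23, -0.03, 0, 0, 0.19], [-0.82, -0.21, -0.03, 0, 0, 0.19], [0, 0, 0, 0, 0, 0], [0, 0, 0, 0, 0, 0], [0, 0, 0, 0, 0, 0]])

```text
t: 43.67
tool_pos: [0.4866, -0.1563, 0.199]
tool_rot: [-3.142, -0.0, 1.602]
ft_force: [-0.2, 0.4, -0.9]
gripper_width: 0.091
finger_force: 57.9
```

Run:
```python
from h import *
import look
o=r.get_obs();p=np.array(o['tool_pos']);y=o['tool_rot'][2];print(p,o['tool_rot'],o['gripper_width'],o['ft_force'],o['wrist_torque'])
ex=p[:2]+.0345*np.array([np.sin(y),-np.cos(y)]);print('exp',ex)
w=shot('wrist')
print('c3');look.circ(w,ex,p[2]+.02,.02);print('c2');look.circ(w,np.array([.522,-.1555]),.074,.015);print('c1');look.circ(w,np.array([.5228,-.158]),.051,.015)
```

```text
[ 0.48659614 -0.15634614  0.19901491] [-3.14151425e+00 -1.81700639e-04  1.60156619e+00] 0.09122836781338999 [-0.18352381  0.37872754 -0.88113685] [ 0.00701265  0.09876392 -0.01902294]
exp [ 0.52107981 -0.15528475]
c3
[ 0.5333 -0.1689] dia 0.1032 n 258 sectors/24 9 rms 0.0019
[ 0.5192 -0.1524] dia 0.0587 n 97 sectors/24 5 rms 0.0001
[ 0.5291 -0.1546] dia 0.0575 n 57 sectors/24 4 rms 0.0003
c2
[ 0.5174 -0.1495] dia 0.1064 n 270 sectors/24 14 rms 0.0011
[ 0.5165 -0.1457] dia 0.0915 n 128 sectors/24 9 rms 0.0002
[ 0.5198 -0.1521] dia 0.0969 n 138 sectors/24 9 rms 0.0002
c1
[ 0.5202 -0.1552] dia 0.1156 n 270 sectors/24 14 rms 0.0012
[ 0.5193 -0.1511] dia 0.0993 n 128 sectors/24 9 rms 0.0002
[ 0.5229 -0.1581] dia 0.1052 n 138 sectors/24 9 rms 0.0002
```

Request:
move_arm(targets=[[0, 0.03, 0.7, 0, 0, 0], [0, 0, 0.8, 0, 0, 0], [0, 0, 0.8, 0, 0, 0], [0, 0, 0.5, 0, 0, 0], [0, 0, 0, 0, 0, 0], [0, 0, 0, 0, 0, 0]])

```text
t: 44.22
tool_pos: [0.4875, -0.1558, 0.129]
tool_rot: [-3.141, -0.0, 1.603]
ft_force: [2.0, -0.4, -1.9]
gripper_width: 0.088
finger_force: 58.0
```

Request:
move_arm(targets=[[0, 0, 0.2, 0, 0, 0], [0, 0, 0.2, 0, 0, 0], [0, 0, 0.2, 0, 0, 0], [0, 0, 0, 0, 0, 0], [0, 0, 0, 0, 0, 0], [0, 0, 0, 0, 0, 0]])

```text
t: 44.72
tool_pos: [0.4876, -0.1563, 0.1142]
tool_rot: [3.141, 0.0, 1.602]
ft_force: [0.5, -0.2, -1.8]
gripper_width: 0.087
finger_force: 57.9
```

Request:
move_arm(targets=[[0, 0, 0.25, 0, 0, 0], [0, 0, 0.25, 0, 0, 0], [0, 0, 0.25, 0, 0, 0], [0, 0, 0.25, 0, 0, 0], [0, 0, 0.2, 0, 0, 0], [0, 0, 0.18, 0, 0, 0], [0, 0, 0, 0, 0, 0], [0, 0, 0, 0, 0, 0]])

```text
t: 45.38
tool_pos: [0.4874, -0.1563, 0.0793]
tool_rot: [-3.141, 0.0, 1.602]
ft_force: [0.2, -0.2, -2.3]
gripper_width: 0.087
finger_force: 57.9
```

Request:
move_arm(targets=[[0, 0, 0, 0, 0, 0], [0, 0, 0, 0, 0, 0], [0, 0, 0, 0, 0, 0], [0, 0, 0, 0, 0, 0], [0, 0, 0, 0, 0, 0]], gripper=0.6)

```text
t: 45.8
tool_pos: [0.4877, -0.1563, 0.0798]
tool_rot: [3.141, 0.0, 1.602]
ft_force: [-0.3, 0.5, -0.0]
gripper_width: 0.402
finger_force: 0.0
```

Request:
move_arm(targets=[[0, 0, -0.3, 0, 0, 0], [0, 0, -0.8, 0, 0, 0], [0, 0, -0.9, 0, 0, 0], [0, 0.2, -0.9, 0, 0, 0], [0, 0.4, -0.9, 0, 0, 0], [0, 0.4, -0.9, 0, 0, 0], [0, 0.4, -0.9, 0, 0, 0], [0, 0, -0.9, 0, 0, 0]])

```text
t: 46.47
tool_pos: [0.5237, -0.1548, 0.2439]
tool_rot: [3.141, 0.0, 1.602]
ft_force: [-0.7, -0.0, -0.9]
gripper_width: 0.401
finger_force: 0.0
```

Request:
move_arm(targets=[[0, 0, -0.9, 0, 0, 0], [0, 0, -0.6, 0, 0, 0], [0, 0, 0, 0, 0, 0], [0, 0, 0, 0, 0, 0], [0, 0, 0, 0, 0, 0]])

```text
t: 46.88
tool_pos: [0.5222, -0.155, 0.2793]
tool_rot: [-3.141, -0.0, 1.602]
ft_force: [0.8, -0.1, -1.0]
gripper_width: 0.402
finger_force: 0.0
```

Run:
```python
from h import *
import look
o=r.get_obs();print(o['tool_pos'],o['ft_force'])
w=shot('wrist');g=np.array([.522,-.156])
for n,z in(('c1',.051),('c2',.074),('c3',.097)): print(n);look.circ(w,g,z,.015)
t=shot('top')
print('jar/die in top:');look.circ(t,np.array([.75,-.026]),.06,.03)
p=t['pixels'][140:252,385:430].astype(int);m=((p.min(2)>118)&(p[:,:,0]-p[:,:,2]>15)).astype(np.uint8)
n,l,s,c=cv2.connectedComponentsWithStats(m)
for i in range(1,n):
    if s[i,4]>12: print('offcut',s[i,4],onz(t,c[i]+[385,140],.015)[0].round(3))
h=cv2.cvtColor(t['pixels'],cv2.COLOR_RGB2HSV);m=((h[:,:,1]>120)&(h[:,:,0]<20)&(t['pixels'][:,:,0]>70)).astype(np.uint8);m[:200]=0;m[255:]=0;m[:,:145]=0;m[:,225:]=0
k=max(cv2.findContours(m,0,1)[0],key=cv2.contourArea);R_=cv2.minAreaRect(k);print('brush',R_,onz(t,R_[0],.04))
```

```text
[ 0.52218001 -0.15504776  0.27927191] [ 0.7837063  -0.05326457 -1.03612684]
c1
[ 0.523 -0.158] dia 0.1318 n 399 sectors/24 24 rms 0.0002
[ 0.523  -0.1599] dia 0.1153 n 193 sectors/24 23 rms 0.0004
[ 0.5219 -0.16  ] dia 0.0966 n 181 sectors/24 22 rms 0.0004
[ 0.5215 -0.1534] dia 0.0765 n 93 sectors/24 10 rms 0.0003
[ 0.5217 -0.161 ] dia 0.079 n 98 sectors/24 10 rms 0.0003
[ 0.5214 -0.1556] dia 0.0527 n 92 sectors/24 19 rms 0.0004
[ 0.5216 -0.165 ] dia 0.0715 n 157 sectors/24 19 rms 0.0003
c2
[ 0.5228 -0.1532] dia 0.1236 n 399 sectors/24 24 rms 0.0002
[ 0.5228 -0.155 ] dia 0.1082 n 210 sectors/24 23 rms 0.0004
[ 0.5218 -0.1552] dia 0.0907 n 191 sectors/24 22 rms 0.0004
[ 0.5214 -0.1489] dia 0.0718 n 93 sectors/24 10 rms 0.0003
[ 0.5216 -0.1561] dia 0.0741 n 98 sectors/24 10 rms 0.0003
[ 0.5213 -0.151 ] dia 0.0494 n 99 sectors/24 19 rms 0.0004
[ 0.5215 -0.1597] dia 0.0671 n 158 sectors/24 19 rms 0.0003
c3
[ 0.5226 -0.1485] dia 0.1154 n 399 sectors/24 24 rms 0.0002
[ 0.5227 -0.1502] dia 0.101 n 232 sectors/24 23 rms 0.0004
[ 0.5216 -0.1502] dia 0.0846 n 202 sectors/24 22 rms 0.0004
[ 0.5213 -0.1444] dia 0.067 n 93 sectors/24 10 rms 0.0002
[ 0.5214 -0.1511] dia 0.0692 n 98 sectors/24 10 rms 0.0002
[ 0.5212 -0.1464] dia 0.0461 n 107 sectors/24 21 rms 0.0004
[ 0.5214 -0.1545] dia 0.0626 n 158 sectors/24 19 rms 0.0003
jar/die in top:
[ 0.7376 -0.0228] dia 0.0442 n 33 sectors/24 16 rms 0.0007
brush ((182.65386962890625, 226.73077392578125), (50.59796142578125, 16.473756790161133), 11.309932708740234) [[0.43229417 0.24584436 0.04      ]]
```

Crucible3's rim measures 62 mm inside on the nested 97 mm plane, within 2 mm of concentric. The brush is on its pad's centre, and the offcuts were last seen in the pan with nothing near them since. Handing in.

```bash
python3 -c "
from cell import r
print(r.sign_off())"
```

```text
the job is handed in; nothing more can be done
None
```

I handed the job in: the four offcuts are in the pan, crucibles 1, 2 and 3 are nested on the middle of the slab (crucible4 was absent), and the brush is upright on its pad; sign-off gave no verdict, and my final automated offcut check found nothing in the pan, so that part rests on the last picture that showed it.

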